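# Clear the corner plates off the switch strip and power up the bench

## Robot

A 6-joint arm with a two-finger parallel gripper is mounted at the origin on the work surface. World frame = base frame: x ahead of the robot, y to its left, z up, the work surface at z = 0. Lengths are in mm, angles in rad, forces in N, time in s.
With the tool pointing down it reaches from about 350 to 775 mm from the base axis. Payload 7.3 kg.
Tool frame: the origin (TCP) lies between the finger pads; the fingertips stand 17 mm ahead of it and the grasp point (between the pads) lies 2 mm behind it; z points along the fingers, y is the direction in which the jaws open and shut (so a half turn about z gives the same grasp; the last joint's range is limited). The gripper opens to 92 mm and grips with 3 to 60 N. Pads are 19 mm wide; open, the fingers measure 130 mm over their backs; the gripper's body (75 mm by 190 mm) begins 47 mm behind the grasp point.
Start: joints at [1.01, 0.342, 1.524, -0, 1.275, -0.146], TCP at [211.566, 480.503, 243.741] pointing down, gripper open.
Joint ranges: [-2.53, 2.53], [-0.77, 2.02], [0.04, 2.7], [-1, 4.14], [0.28, 2.66], [-3.11, 3.11]. Speed limits (rad/s): [2.57, 2.57, 3.14, 3.14, 3.14, 3.14].

## Interface

Orientations are given as [roll, pitch, yaw] about the fixed x, y, z axes, in that order (R = Rz(yaw) Ry(pitch) Rx(roll)).
In Python, from plant import get_obs, capture, get_calibration, close_job gives the robot as it stands.
- The arm moves only by the tool carry_out, never from a script. Its argument "moves" is one flat list of numbers, 7 for each row, row after row: the shift along the tool's x, y, z normalised to -1 to 1, where 1 is 40 cm, then the turn, a rotation vector about the tool's x, y, z normalised to -1 to 1, where 1 is 30 degrees, then the opening, from 0 (shut) to 1 (fully open). A call has exactly 8 rows; each row is the pose to reach, as a shift and turn from the pose measured when the call began, along the tool's axes at that moment; what a row does not reach only later rows make up. A row lasts 1/10 s, in which the tool goes at most 50 mm and 8.59 degrees, less where a joint would pass 70% of its speed; a pose out of reach is approached as far as the arm can. A call with a number of a shift or a turn outside -1 to 1 is refused whole. A call with a gripper value outside its range is refused whole. The fingers move at their own pace and stop on an object; the grip force is fixed at half the most. Time passes only in rows, so rows that repeat a pose let the fingers close, or fill a call up. It gives the time, the measured TCP pose, the force and the opening at its end, in the units of the state.
- get_obs(): the state, without advancing time (a new reading comes with each control period).
- capture(name): name is "scene" or "top" or "wrist"; returns the picture (420x560x3 uint8, red, green, blue); there is no depth.
- get_calibration(name): a dict with "vfov" (degrees; the focal length in pixels is half the picture's height over the tangent of half this angle, whatever the lens; pixels are square), "cx", "cy" (the principal point, pixels), "dist" ([k1, k2, p1, p2, k3] as OpenCV has them; the pictures are not rectified), "cam_to_world" (4x4, takes a point from camera to world coordinates). Camera axes: x right, y up, looking along -z (the intrinsics and any distortion apply to the point x, -y, -z); pixel columns grow to the right and rows downward; lengths in mm; the calibration is good to about 2 mm. A picture is of the moment at which its call begins: read the wrist's pose just before it. get_calibration takes no time and is no camera call; for the wrist camera it gives the pose at the moment of the call.
- close_job(): hands the job in, once; it reports no verdict.
The state is a dict: "time": time; "joint_positions": joint angles; "dq": joint speeds; "tau": joint torques, N m; "tool_pos": TCP position; "tcp_rot": TCP orientation; "contact_force": force on the tool from outside, world axes, zero at the start; "moment": the same for the moment, N m; "grip_width": finger opening in mm.
Only numpy, scipy, OpenCV 4.12 (cv2) and the standard library are available. Lean on these libraries where they do the work, as an engineer would, in place of code of your own. Each camera call takes 0.05 s, during which the arm holds its last target.

## Task

The green L-shaped corner plates of a taken-down carboy stand are lying across the switch strip and about the bench, and an amber pot stands on the blue mat. Stand the pot upright on the bench clear of the mat and clear all the plates into one flat pile centred on the mat, bossed face up, each plate turned half a turn from the one beneath it so that the pile stays balanced. Then, with the row clear, switch on the three orange toggles by pushing them fully over away from the robot, without disturbing the grey toggles beside them, the jar or the beaker; leave the pile in order.

Things in the scene. Friction and masses are not known exactly. Their poses are not given: they have to be found in the camera images.
- plateA_centre (a point): green L-shaped plate, loose, 0.28 kg, 16 mm thick: two legs 110 mm long outside, 44 wide, along two sides of a 110 mm square. This point: half-way up, near the centre of mass. z up; outer corner (heel) at x = y = -40 mm, SQUARE's centre at x = y = +15; one leg along x, mid-line y = -18, one along y, mid-line x = -18. Starts across the strip's guard rails, underside 80 mm up
- plateB_centre (a point): a plate just like plateA_centre, also starting on the rails over the levers. On each heel, at x = y = -22 mm, a black boss 28 mm across stands 13 mm above the top face: plates piled the same way round lie crooked; turned half a turn about the square's centre they lie flat. Good grips across a leg (44 mm): at x = 18, y = -18 or x = -18, y = 18 mm
- plateC_centre (a point): a plate just like plateA_centre and plateB_centre, starting on the bench; may be absent
- plateD_centre (a point): a plate just like plateA_centre and plateB_centre, starting on the bench; may be absent
- plateE_centre (a point): a plate just like plateA_centre and plateB_centre, starting on the bench; may be absent
- plateF_centre (a point): a plate just like plateA_centre and plateB_centre, starting on the bench; may be absent
- mat: blue square mat, 150 x 150 mm, a film stuck to the bench, of no thickness to speak of (what lies on it lies at bench height); origin at its centre. The plates need not line up with its sides
- strip: white switch strip fixed to the bench, 116 mm (x) by 290 (y); origin: centre of underside; x points roughly away from the robot. Guard rails along y, 10 mm thick, mid-lines x = -49 and 49, rise to 80 mm (88 free between). Between them seven switches at y = -108 to 108 mm, 36 apart, order varies: 3 orange, 4 grey levers; their black bases reach up to 42 mm
- orange1 (a joint): orange toggle lever in the strip's row: a stick 7 mm (along the swing) x 9 mm, 30 mm long, hinged 44 mm above the bench at the strip's x = 0. 0 rad = leans 0.35 rad to the strip's -x (to the robot), off; 0.70 = 0.35 rad to +x (away), on; stops at both ends; stays where left; 3 to 4 N at the tip moves it. Starts off (0 to 0.04)
- orange1_tip (a point): tip of the orange lever orange1, middle of its end face, moves with it; 72 to 74 mm above the bench
- orange2 (a joint): orange toggle lever in the strip's row: a stick 7 mm (along the swing) x 9 mm, 30 mm long, hinged 44 mm above the bench at the strip's x = 0. 0 rad = leans 0.35 rad to the strip's -x (to the robot), off; 0.70 = 0.35 rad to +x (away), on; stops at both ends; stays where left; 3 to 4 N at the tip moves it. Starts off (0 to 0.04)
- orange2_tip (a point): tip of the orange lever orange2, middle of its end face, moves with it; 72 to 74 mm above the bench
- orange3 (a joint): orange toggle lever in the strip's row: a stick 7 mm (along the swing) x 9 mm, 30 mm long, hinged 44 mm above the bench at the strip's x = 0. 0 rad = leans 0.35 rad to the strip's -x (to the robot), off; 0.70 = 0.35 rad to +x (away), on; stops at both ends; stays where left; 3 to 4 N at the tip moves it. Starts off (0 to 0.04)
- orange3_tip (a point): tip of the orange lever orange3, middle of its end face, moves with it; 72 to 74 mm above the bench
- grey1 (a joint): grey toggle lever in the strip's row: a stick 7 mm (along the swing) x 9 mm, 30 mm long, hinged 44 mm above the bench at the strip's x = 0. 0 rad = leans 0.35 rad to the strip's -x (to the robot), off; 0.70 = 0.35 rad to +x (away), on; stops at both ends; stays where left; 3 to 4 N at the tip moves it. Starts off, is to stay off
- grey2 (a joint): grey toggle lever in the strip's row: a stick 7 mm (along the swing) x 9 mm, 30 mm long, hinged 44 mm above the bench at the strip's x = 0. 0 rad = leans 0.35 rad to the strip's -x (to the robot), off; 0.70 = 0.35 rad to +x (away), on; stops at both ends; stays where left; 3 to 4 N at the tip moves it. Starts off, is to stay off
- grey3 (a joint): grey toggle lever in the strip's row: a stick 7 mm (along the swing) x 9 mm, 30 mm long, hinged 44 mm above the bench at the strip's x = 0. 0 rad = leans 0.35 rad to the strip's -x (to the robot), off; 0.70 = 0.35 rad to +x (away), on; stops at both ends; stays where left; 3 to 4 N at the tip moves it. Starts on (0.66 to 0.70), is to stay on
- grey4 (a joint): grey toggle lever in the strip's row: a stick 7 mm (along the swing) x 9 mm, 30 mm long, hinged 44 mm above the bench at the strip's x = 0. 0 rad = leans 0.35 rad to the strip's -x (to the robot), off; 0.70 = 0.35 rad to +x (away), on; stops at both ends; stays where left; 3 to 4 N at the tip moves it. Starts on (0.66 to 0.70), is to stay on
- jar: bystander: clear glass jar with a metal lid, 76 mm across, 75 mm tall; origin at the centre of its underside
- beaker: bystander: clear glass beaker, 70 mm across, 80 mm tall; origin at the centre of its underside
- pot_centre (a point): amber glass pot with a white lid, loose, about 0.2 kg, a round 52 mm across, 62 mm tall; this point is its centre, 31 mm above its underside, z along its axis. Starts standing on the mat

How it is judged (in metres and radians):
On the way, in this order (a step that is already met when the one before it is completed fails the run):
1. all corner plates that are there lie in one flat, alternating pile on the mat (x of mat in the frame of plateA_centre between -0.007 and 0.037 m and y of mat in the frame of plateA_centre between -0.007 and 0.037 m and angle between each of plateA_centre, plateB_centre, plateC_centre, plateD_centre, plateE_centre, plateF_centre's own z axis and vertical below 0.08 rad and x of mat in the frame of plateB_centre between -0.007 and 0.037 m and y of mat in the frame of plateB_centre between -0.007 and 0.037 m and x of mat in the frame of plateC_centre between -0.007 and 0.037 m and y of mat in the frame of plateC_centre between -0.007 and 0.037 m and x of mat in the frame of plateD_centre between -0.007 and 0.037 m and y of mat in the frame of plateD_centre between -0.007 and 0.037 m and x of mat in the frame of plateE_centre between -0.007 and 0.037 m and y of mat in the frame of plateE_centre between -0.007 and 0.037 m and x of mat in the frame of plateF_centre between -0.007 and 0.037 m and y of mat in the frame of plateF_centre between -0.007 and 0.037 m and (z of plateA_centre in the frame of plateB_centre above 0.024 m or z of plateA_centre in the frame of plateB_centre below -0.024 m or (angle between the x axis of plateA_centre and the x axis of plateB_centre, either way round below 0.35 rad and x of plateA_centre in the frame of plateB_centre above 0.012 m and y of plateA_centre in the frame of plateB_centre above 0.012 m)) and (z of plateA_centre in the frame of plateC_centre above 0.024 m or z of plateA_centre in the frame of plateC_centre below -0.024 m or (angle between the x axis of plateA_centre and the x axis of plateC_centre, either way round below 0.35 rad and x of plateA_centre in the frame of plateC_centre above 0.012 m and y of plateA_centre in the frame of plateC_centre above 0.012 m)) and (z of plateA_centre in the frame of plateD_centre above 0.024 m or z of plateA_centre in the frame of plateD_centre below -0.024 m or (angle between the x axis of plateA_centre and the x axis of plateD_centre, either way round below 0.35 rad and x of plateA_centre in the frame of plateD_centre above 0.012 m and y of plateA_centre in the frame of plateD_centre above 0.012 m)) and (z of plateA_centre in the frame of plateE_centre above 0.024 m or z of plateA_centre in the frame of plateE_centre below -0.024 m or (angle between the x axis of plateA_centre and the x axis of plateE_centre, either way round below 0.35 rad and x of plateA_centre in the frame of plateE_centre above 0.012 m and y of plateA_centre in the frame of plateE_centre above 0.012 m)) and (z of plateA_centre in the frame of plateF_centre above 0.024 m or z of plateA_centre in the frame of plateF_centre below -0.024 m or (angle between the x axis of plateA_centre and the x axis of plateF_centre, either way round below 0.35 rad and x of plateA_centre in the frame of plateF_centre above 0.012 m and y of plateA_centre in the frame of plateF_centre above 0.012 m)) and (z of plateB_centre in the frame of plateC_centre above 0.024 m or z of plateB_centre in the frame of plateC_centre below -0.024 m or (angle between the x axis of plateB_centre and the x axis of plateC_centre, either way round below 0.35 rad and x of plateB_centre in the frame of plateC_centre above 0.012 m and y of plateB_centre in the frame of plateC_centre above 0.012 m)) and (z of plateB_centre in the frame of plateD_centre above 0.024 m or z of plateB_centre in the frame of plateD_centre below -0.024 m or (angle between the x axis of plateB_centre and the x axis of plateD_centre, either way round below 0.35 rad and x of plateB_centre in the frame of plateD_centre above 0.012 m and y of plateB_centre in the frame of plateD_centre above 0.012 m)) and (z of plateB_centre in the frame of plateE_centre above 0.024 m or z of plateB_centre in the frame of plateE_centre below -0.024 m or (angle between the x axis of plateB_centre and the x axis of plateE_centre, either way round below 0.35 rad and x of plateB_centre in the frame of plateE_centre above 0.012 m and y of plateB_centre in the frame of plateE_centre above 0.012 m)) and (z of plateB_centre in the frame of plateF_centre above 0.024 m or z of plateB_centre in the frame of plateF_centre below -0.024 m or (angle between the x axis of plateB_centre and the x axis of plateF_centre, either way round below 0.35 rad and x of plateB_centre in the frame of plateF_centre above 0.012 m and y of plateB_centre in the frame of plateF_centre above 0.012 m)) and (z of plateC_centre in the frame of plateD_centre above 0.024 m or z of plateC_centre in the frame of plateD_centre below -0.024 m or (angle between the x axis of plateC_centre and the x axis of plateD_centre, either way round below 0.35 rad and x of plateC_centre in the frame of plateD_centre above 0.012 m and y of plateC_centre in the frame of plateD_centre above 0.012 m)) and (z of plateC_centre in the frame of plateE_centre above 0.024 m or z of plateC_centre in the frame of plateE_centre below -0.024 m or (angle between the x axis of plateC_centre and the x axis of plateE_centre, either way round below 0.35 rad and x of plateC_centre in the frame of plateE_centre above 0.012 m and y of plateC_centre in the frame of plateE_centre above 0.012 m)) and (z of plateC_centre in the frame of plateF_centre above 0.024 m or z of plateC_centre in the frame of plateF_centre below -0.024 m or (angle between the x axis of plateC_centre and the x axis of plateF_centre, either way round below 0.35 rad and x of plateC_centre in the frame of plateF_centre above 0.012 m and y of plateC_centre in the frame of plateF_centre above 0.012 m)) and (z of plateD_centre in the frame of plateE_centre above 0.024 m or z of plateD_centre in the frame of plateE_centre below -0.024 m or (angle between the x axis of plateD_centre and the x axis of plateE_centre, either way round below 0.35 rad and x of plateD_centre in the frame of plateE_centre above 0.012 m and y of plateD_centre in the frame of plateE_centre above 0.012 m)) and (z of plateD_centre in the frame of plateF_centre above 0.024 m or z of plateD_centre in the frame of plateF_centre below -0.024 m or (angle between the x axis of plateD_centre and the x axis of plateF_centre, either way round below 0.35 rad and x of plateD_centre in the frame of plateF_centre above 0.012 m and y of plateD_centre in the frame of plateF_centre above 0.012 m)) and (z of plateE_centre in the frame of plateF_centre above 0.024 m or z of plateE_centre in the frame of plateF_centre below -0.024 m or (angle between the x axis of plateE_centre and the x axis of plateF_centre, either way round below 0.35 rad and x of plateE_centre in the frame of plateF_centre above 0.012 m and y of plateE_centre in the frame of plateF_centre above 0.012 m))), for 0.3 s.
2. the three orange toggles are on (value of joint each of orange1, orange2, orange3 above 0.52 rad), for 0.2 s.
At the end, for the whole second after the job is handed in: Plates flat (tilt < 0.08 rad) in one pile, square centres within 22 mm of the mat's centre along the plate's axes, neighbours turned half a turn (within 0.35 rad); orange past 0.52 rad; grey1, grey2 below 0.18, grey3, grey4 above 0.52; pot upright on the bench over 100 mm from the mat's centre (all of step 1 and all of step 2 and value of joint each of grey1, grey2 below 0.18 rad and value of joint each of grey3, grey4 above 0.52 rad and horizontal distance between pot_centre and mat above 0.1 m and angle between pot_centre's own z axis and vertical below 0.1 rad and height (world z) of pot_centre below 0.04 m); the robot touches nothing.
It fails at once if a grey toggle is moved (value of joint any of grey1, grey2 above 0.3 rad or value of joint any of grey3, grey4 below 0.4 rad).
It fails at once if the jar or beaker is knocked over or moved more than 40 mm ((distance of jar from where it was at the start of the episode above 0.04 m or angle between jar's own z axis and vertical above 0.35 rad) or (distance of beaker from where it was at the start of the episode above 0.04 m or angle between beaker's own z axis and vertical above 0.35 rad)).
Of plateC, plateD, plateE, plateF only 2 to 4 are there at a start; the rules pass over those that are not, and their reading is None.
At some moment in a run one of pot may be knocked a few centimetres aside while the robot is not near it.
Once in a run the grip may slacken for a moment while it holds something.
It also fails if it takes over 210 s, if anything falls off the work surface, if the arm or the gripper's body presses on something with over 40 N, if the wrist force passes 120 N, or if a joint passes its speed limit or range.

## Working session

There is one attempt and no reset: what is moved stays moved. The work goes in short steps, Python scripts to look and compute and a tool call to move; the robot and the scene stay as the last step left them, time stands still between calls to the robot, and variables do not carry over. Pictures are saved under pics/ and viewed, and the job is handed in when it is done.

Besides the shell and the picture viewer there is one more tool, called after "Request:" by a JSON object that holds its "api" and its "payload", one argument or row to a line. carry_out: Moves the arm, as the interface text tells. Scaled input: -1 to 1 covers 40 cm each way for a shift and 30 degrees each way for a turn. Its arguments: {"type":"object","properties":{"moves":{"type":"array","items":{"type":"number"}}},"required":["moves"]}

```bash
ls -la; mkdir -p pics; cat > h.py <<'E'
import numpy as np, cv2
from plant import get_obs, capture, get_calibration, close_job
E
python3 - <<'E'
from h import *
print(get_obs())
for n in ("scene","top","wrist"):
    c=get_calibration(n); print(n,c)
    im=capture(n); cv2.imwrite(f"pics/{n}0.png",im[:,:,::-1])
E
```

```text
total 12
drwxr-xr-x  3 agent agent 4096 Dec  6 18:00 .
drwxr-xr-x 23 root  root  4096 Dec  6 18:00 ..
drwxr-xr-x  2 agent agent 4096 Dec  6 18:00 pics
{'time': 0.0, 'joint_positions': array([ 1.01001073e+00,  3.42738071e-01,  1.52503918e+00, -2.55062987e-05,
        1.27542516e+00, -1.45966035e-01]), 'dq': array([ 0.00019562, -0.00258801,  0.0014015 , -0.00012691, -0.00087941,
       -0.00090527]), 'tau': array([-2.16962289e-03, -4.31250465e+01, -2.44215077e+01,  7.14210025e-02,
        5.61986875e-02, -1.23231071e-04]), 'tool_pos': array([211.34296745, 480.1448347 , 243.02925994]), 'tcp_rot': array([-3.13999647e+00, -2.10006172e-04,  2.72678037e+00]), 'contact_force': array([-0.28715905, -0.18457996,  0.69442337]), 'moment': array([0.02335592, 0.03095575, 0.00145702]), 'grip_width': 91.53850136923239}
scene {'vfov': 57.99587018260592, 'cx': 285.8070295661819, 'cy': 208.60379874255437, 'dist': array([-0.02047303,  0.        ,  0.        ,  0.        ,  0.        ]), 'cam_to_world': array([[ 7.00624384e-01, -5.16863214e-01,  4.91912482e-01,
         1.05063821e+03],
       [ 7.1350640
[... 583 characters left out ...]
8e+01],
       [-1.93075643e-02,  1.33918534e-01,  9.90804241e-01,
         1.22919443e+03],
       [ 0.00000000e+00,  0.00000000e+00,  0.00000000e+00,
         1.00000000e+00]])}
wrist {'vfov': 58.85429177705106, 'cx': 282.82596154103885, 'cy': 214.80166449561082, 'dist': array([0.01485053, 0.        , 0.        , 0.        , 0.        ]), 'cam_to_world': array([[ 4.02907888e-01, -8.82634909e-01, -2.42117435e-01,
         1.47098289e+02],
       [ 9.15240512e-01,  3.88497094e-01,  1.06793317e-01,
         5.09767031e+02],
       [-1.97589725e-04, -2.64623555e-01,  9.64351769e-01,
         3.84336337e+02],
       [ 0.00000000e+00,  0.00000000e+00,  0.00000000e+00,
         1.00000000e+00]])}
```

View pics/top0.png

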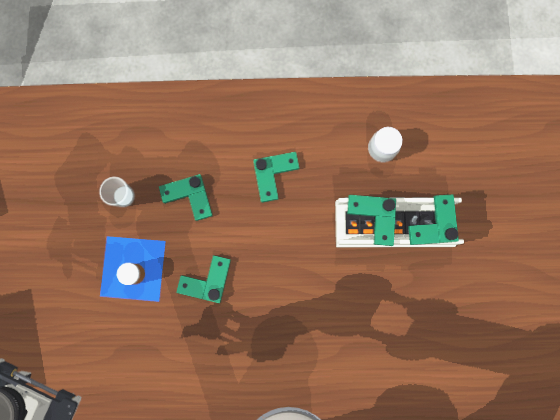

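View pics/scene0.png

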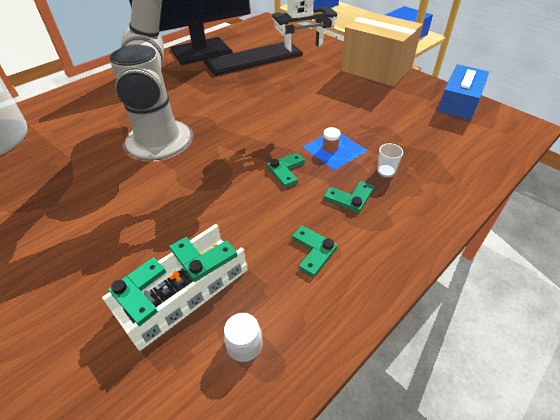

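View pics/wrist0.png

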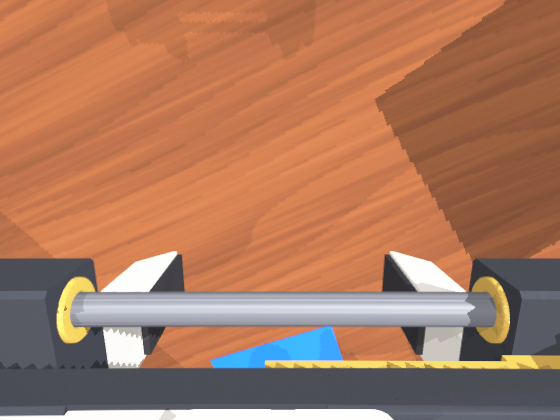

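The top view shows the mat around (133,269), with the pot on it at (128,273). Three bench plates have their bosses at about (194,182), (261,164) and (214,295), and two plates lie on the strip with bosses at about (389,205) and (451,234). The jar is near (386,143) and the beaker near (117,192). I'll enlarge these for measuring.

```bash
cat >> h.py <<'E'
def crop(src,dst,x0,y0,w,h,s):
    im=cv2.imread(src) if isinstance(src,str) else src
    c=cv2.resize(im[y0:y0+h,x0:x0+w],None,fx=s,fy=s,interpolation=cv2.INTER_CUBIC)
    for x in range((x0+9)//10*10,x0+w,10):
        cv2.line(c,((x-x0)*s,0),((x-x0)*s,4 if x%50 else 10),(255,255,255),1)
        if x%20==0: cv2.putText(c,str(x),((x-x0)*s-8,20),0,.35,(255,255,255),1)
    for y in range((y0+9)//10*10,y0+h,10):
        cv2.line(c,(0,(y-y0)*s),(4,(y-y0)*s),(255,255,255),1)
        if y%20==0: cv2.putText(c,str(y),(6,(y-y0)*s+4),0,.35,(255,255,255),1)
    cv2.imwrite(dst,c)
def K(c):
    f=210/np.tan(np.radians(c["vfov"])/2); return np.array([[f,0,c["cx"]],[0,f,c["cy"]],[0,0,1]])
def ray(c,uv):
    p=cv2.undistortPoints(np.array(uv,float).reshape(-1,1,2),K(c),c["dist"]).reshape(-1,2)
    d=np.c_[p[:,0],-p[:,1],-np.ones(len(p))]
    T=c["cam_to_world"]; return T[:3,3],d@T[:3,:3].T
def onz(c,uv,z):
    o,d=ray(c,uv); z=np.broadcast_to(z,len(d)); return o+d*((z-o[2])/d[:,2])[:,None]
def proj(c,P):
    T=c["cam_to_world"]; q=(np.atleast_2d(P).astype(float)-T[:3,3])@T[:3,:3]
    q=q*[1,-1,-1]
    return cv2.projectPoints(q,np.zeros(3),np.zeros(3),K(c),c["dist"])[0].reshape(-1,2)
def tri(c1,u1,c2,u2):
    o1,d1=ray(c1,u1);o2,d2=ray(c2,u2);out=[]
    for a,b in zip(d1,d2):
        A=np.c_[a,-b];s=np.linalg.lstsq(A,o2-o1,rcond=None)[0]
        p,q=o1+a*s[0],o2+b*s[1]; out.append(np.r_[(p+q)/2,np.linalg.norm(p-q)])
    return np.array(out)
E
python3 - <<'E'
from h import *
crop("pics/top0.png","pics/top0a.png",90,140,130,170,5) if 0 else crop("pics/top0.png","pics/top0a.png",90,145,160,120,5)
crop("pics/top0.png","pics/top0b.png",90,225,160,85,5)
crop("pics/top0.png","pics/top0c.png",240,140,80,70,7)
crop("pics/top0.png","pics/top0d.png",328,180,145,75,5)
E
```

```text
(no output)
```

View pics/top0a.png

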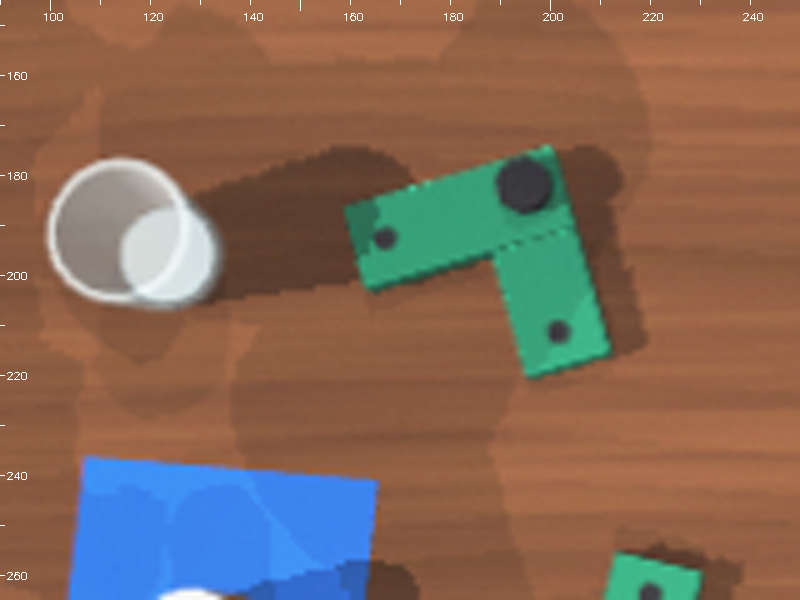

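View pics/top0b.png

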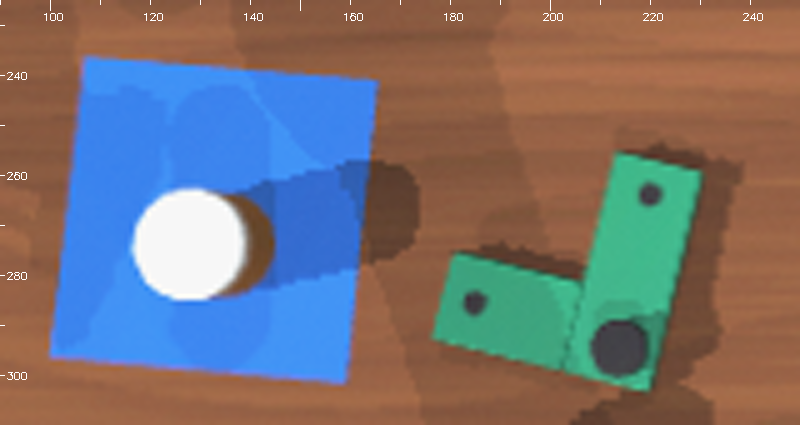

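View pics/top0c.png

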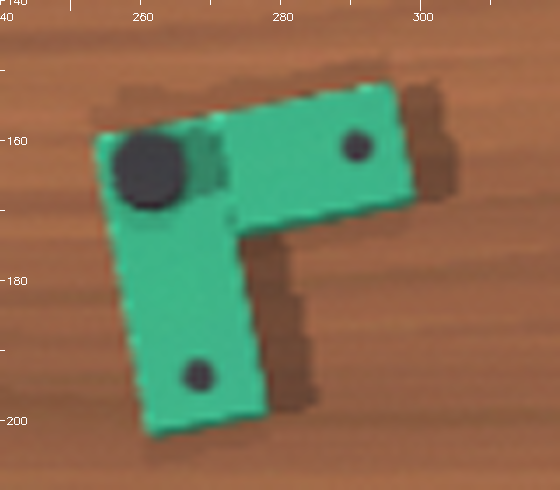

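View pics/top0d.png

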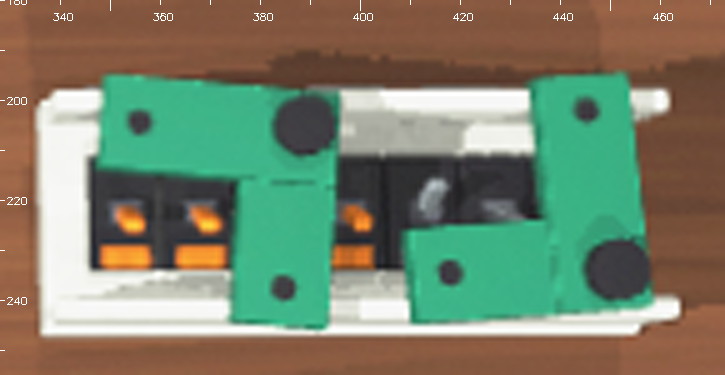

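Corner pixels read from the crops. Top-face corners go in the order heel, end of leg 1 outer/inner, inner corner, end of leg 2 inner/outer. I'll fit the L template to each and cross-check heights by triangulating with the scene view.

```bash
python3 - <<'E'
from h import *
crop("pics/scene0.png","pics/sc0a.png",255,115,155,110,5)
crop("pics/scene0.png","pics/sc0b.png",100,220,150,120,5)
crop("pics/scene0.png","pics/sc0c.png",280,215,70,65,7)
E
```

```text
(no output)
```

View pics/sc0a.png

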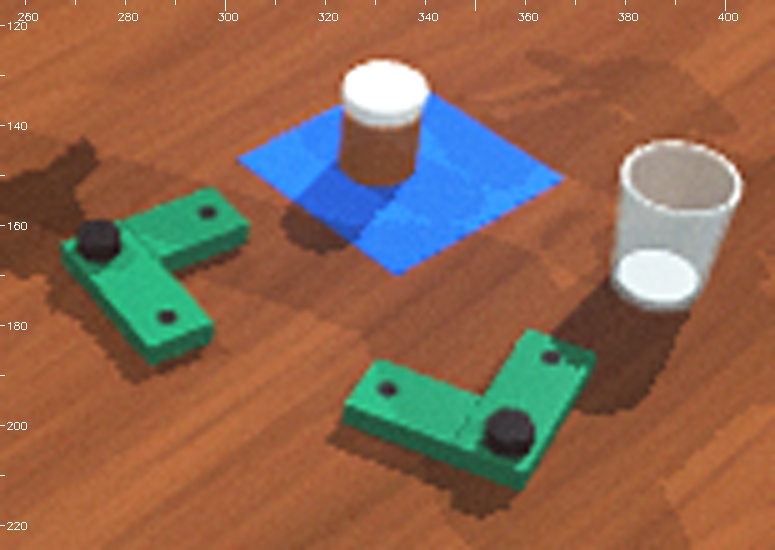

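View pics/sc0b.png

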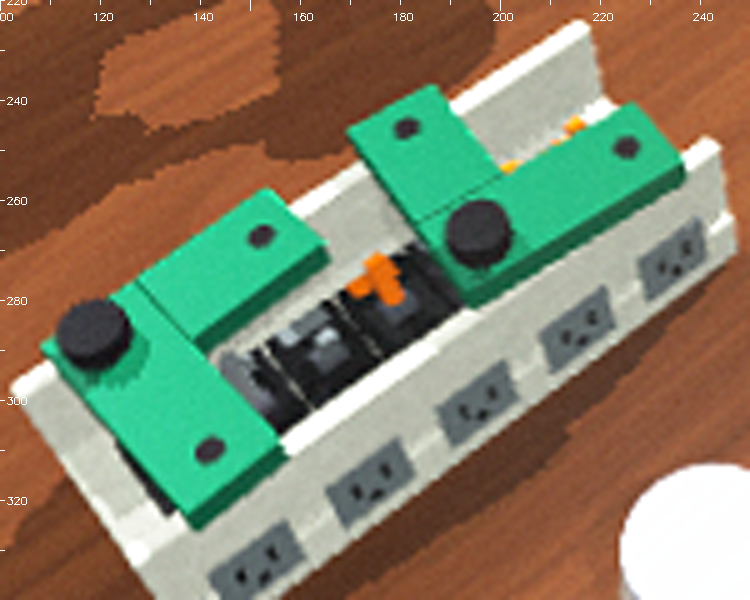

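View pics/sc0c.png

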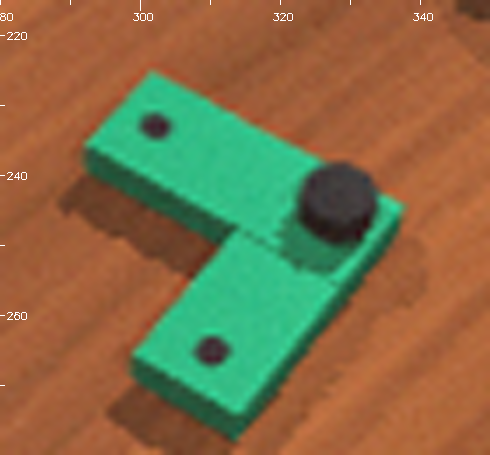

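```bash
cat > m0.py <<'E'
from h import *
from scipy.optimize import least_squares
ct=get_calibration("top"); cs=get_calibration("scene")
O=-0.4
TOP={ # heel, leg1 outer end, leg1 inner end, inner, leg2 inner end, leg2 outer end
"P1":[(553,147),(345,207),(367,287),(493,253),(527,375),(611,351)],
"P2":[(648,389),(702,171),(615,153),(583,281),(453,254),(433,336)],
"P3":[(95,135),(147,432),(267,409),(238,232),(413,198),(391,84)],
"R1":[(340,92),(104,74),(98,168),(237,178),(231,320),(328,326)],
"R2":[(652,304),(626,73),(532,80),(548,220),(404,232),(411,321)]}
org={"P1":(90,145,5),"P2":(90,225,5),"P3":(240,140,7),"R1":(328,180,5),"R2":(328,180,5)}
DT={"P1":[(384,238),(558,332),(524,185)],"P2":[(474,302),(650,195),(620,348)],"P3":[(357,147),(199,376),(149,170)],
"R1":[(139,122),(284,288),(304,125)],"R2":[(586,110),(450,273),(617,270)]}
DS={"P1":[(550,357),(387,389),(511,428)],"P2":[(207,213),(166,317),(98,238)],"P3":[(211,351),(155,126),(338,195)],
"R1":[(626,147),(407,128),(479,228)],"R2":[(209,451),(261,237),(94,328)]}
orgs={"P1":(255,115,5),"P2":(255,115,5),"P3":(280,215,7),"R1":(100,220,5),"R2":(100,220,5)}
def px(l,o): return np.array(l,float)/o[2]+np.array(o[:2])+O
M=np.array([(-40,-40),(70,-40),(70,4),(4,4),(4,70),(-40,70)],float)
def fit(W):
    # similarity w/o scale; find best incl. ordering
    best=None
    for Q in (W,W[[0,5,4,3,2,1]]):
        a=M-M.mean(0);b=Q-Q.mean(0)
        th=np.arctan2((a[:,0]*b[:,1]-a[:,1]*b[:,0]).sum(),(a*b).sum())
        R=np.array([[np.cos(th),-np.sin(th)],[np.sin(th),np.cos(th)]])
        t=Q.mean(0)-R@M.mean(0); r=np.linalg.norm(M@R.T+t-Q,axis=1)
        s=np.sqrt((b**2).sum()/(a**2).sum())
        if best is None or r.mean()<best[3].mean(): best=(t,th,R,r,s)
    return best
if __name__=="__main__":
  for k in TOP:
    z=16 if k[0]=="P" else 96
    W=onz(ct,px(TOP[k],org[k]),z)[:,:2]
    t,th,R,r,s=fit(W)
    print(k,"com",t.round(1),"yaw deg",np.degrees(th).round(1),"sq",(t+R@[15,15]).round(1),"res",r.round(1),"scale",s.round(3))
    print(tri(ct,px(DT[k],org[k]),cs,px(DS[k],orgs[k])).round(1).tolist(), "boss pred",(t+R@[-22,-22]).round(1))
  mt=px([(83,58),(377,82),(346,383),(50,358)],(90,225,5)); m=onz(ct,mt,0); print("mat",m.round(1).tolist(),m.mean(0),[np.linalg.norm(m[i]-m[i-1]).round(1) for i in range(4)])
  ms=px([(237,159),(432,95),(566,178),(398,275)],(255,115,5));m=onz(cs,ms,0);print("mat scene",m.round(1).tolist())
  pt=px([(190,244)],(90,225,5));ps=px([(385,91)],(255,115,5)); print("pot top",tri(ct,pt,cs,ps),onz(ct,pt,62))
  for n,u in (("rails",[(348-328,200-180)]),):pass
  # strip rail top corners from top crop d at z=80
  print("strip",onz(ct,px([(40,97),(668,98),(40,310),(680,308)],(328,180,5)),80).round(1).tolist())
  b=px([(120,231)],(90,145,5)); print("beaker rim",onz(ct,b,80)); print("jar",onz(ct,[(388,140)],75))
E
python3 m0.py
```

```text
P1 com [639.3 237.8] yaw deg 105.5 sq [620.8 248.3] res [1.5 0.7 1.  0.7 1.1 0.8] scale 0.987
[[641.0, 294.2, 15.6, 4.0], [592.2, 206.4, 16.2, 2.8], [665.5, 222.8, 25.7, 1.5]] boss pred [666.4 222.5]
P2 com [415.6 191.7] yaw deg -13.9 sq [433.7 202.6] res [1.3 0.3 1.4 0.5 1.5 1.8] scale 0.987
[[410.2, 246.9, 15.7, 3.5], [461.3, 160.4, 16.4, 3.3], [387.8, 174.4, 24.8, 2.5]] boss pred [389.  175.6]
P3 com [690.3  31.7] yaw deg -170.6 sq [677.9  14.4] res [0.8 0.5 0.6 1.2 1.2 1.4] scale 0.988
[[716.2, -18.4, 15.6, 2.9], [633.9, 39.5, 15.8, 2.8], [706.9, 56.2, 26.1, 2.4]] boss pred [708.4  56.9]
R1 com [ 569.1 -213.3] yaw deg 84.6 sq [ 555.5 -196.9] res [0.5 0.7 0.7 1.2 0.5 0.8] scale 0.994
[[591.6, -164.5, 96.2, 2.7], [513.8, -228.0, 95.9, 1.7], [587.7, -238.8, 105.3, 2.3]] boss pred [ 588.9 -237.3]
R2 com [ 540.  -354.3] yaw deg 2.7 sq [ 554.3 -338.7] res [1.9 0.6 0.8 0.7 1.7 1.9] scale 0.999
[[593.9, -372.9, 96.0, 2.6], [519.3, -305.3, 95.5, 2.4], [518.5, -379.1, 105.7, 2.1]] boss pred [ 519.1 -377.4]
mat [[535.3, 451.6, 0.0], [521.0, 301.2, 0.0], [372.1, 315.0, 0.0], [385.5, 464.5, 0.0]] [453.47714292 383.07582406   0.        ] [np.float64(150.4), np.float64(151.2), np.float64(149.6), np.float64(150.2)]
mat scene [[370.7, 313.2, 0.0], [415.3, 458.7, 0.0], [535.1, 450.1, -0.0], [520.7, 299.7, 0.0]]
pot top [[439.89262802 375.75191679  57.54605848   2.22768464]] [[440.58038952 375.23319553  62.        ]]
strip [[607.4, -119.8, 80.0], [601.9, -416.4, 80.0], [507.2, -116.6, 80.0], [502.7, -415.6, 80.0]]
beaker rim [[636.80826564 408.19697397  80.        ]]
jar [[ 749.57057568 -251.11064181   75.        ]]
```

```bash
cat >> h.py <<'E'
from scipy.spatial.transform import Rotation as Ro
def plan(*wps):
    o=get_obs(); p=o["tool_pos"]; R=Ro.from_euler("xyz",o["tcp_rot"])
    print("t",round(o["time"],2),"tcp",p.round(1),"rpy",np.degrees(o["tcp_rot"]).round(1),"F",o["contact_force"].round(1),"w",round(o["grip_width"],1))
    for x,y,z,yaw in wps:
        s=R.inv().apply(np.array([x,y,z])-p)/400
        r=(R.inv()*Ro.from_euler("xyz",[180,0,yaw],degrees=True)).as_rotvec(degrees=True)/30
        print(" row",np.r_[s,r].round(3).tolist(),"n>=%.1f"%max(np.linalg.norm(s)*8,np.linalg.norm(r)*30/8.59))
E
python3 -c "
from h import *
plan((440.3,375.5,120,166),(440.3,375.5,31,166))"
```

```text
t 0.15 tcp [211.4 480.3 243.2] rpy [-179.9   -0.   156.2] F [-0.2  0.2 -0.5] w 91.9
 row [-0.629, -0.009, 0.308, -0.002, -0.0, -0.325] n>=5.6
 row [-0.629, -0.009, 0.53, -0.002, -0.0, -0.325] n>=6.6
```

Request:
{"api": "carry_out", "payload": {
  "moves": [-0.629,-0.009,0.308,-0.002,0,-0.325,1,-0.629,-0.009,0.308,-0.002,0,-0.325,1,-0.629,-0.009,0.308,-0.002,0,-0.325,1,-0.629,-0.009,0.308,-0.002,0,-0.325,1,-0.629,-0.009,0.308,-0.002,0,-0.325,1,-0.629,-0.009,0.308,-0.002,0,-0.325,1,-0.629,-0.009,0.308,-0.002,0,-0.325,1,-0.629,-0.009,0.308,-0.002,0,-0.325,1]
}}

```text
time: 0.95
tool_pos: [440.0, 374.9, 119.3]
tcp_rot: [-3.14, -0.002, 2.895]
contact_force: [0.5, -0.5, -0.3]
grip_width: 91.6
```

```bash
python3 -c "
from h import *
im=capture('wrist'); cv2.imwrite('pics/w1.png',im[:,:,::-1])
c=get_calibration('wrist'); print(proj(c,[[440.3,375.5,62],[440.3,375.5,0]]))
plan((440.3,375.5,31,166))"
```

```text
[[280.96219372 243.13433432]
 [281.28168054 214.36760756]]
t 1.0 tcp [439.6 375.6 120. ] rpy [-1.80e+02 -1.00e-01  1.66e+02] F [-0.2 -0.2  0.4] w 91.7
 row [-0.002, 0.0, 0.222, -0.001, -0.002, -0.001] n>=1.8
```

View pics/w1.png

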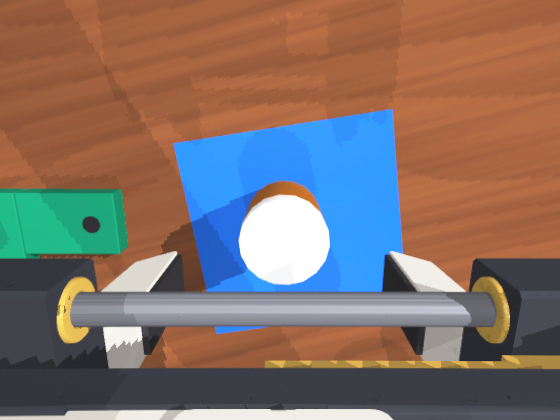

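The wrist view puts the lid centre at (284,240) against a predicted (281,243), so they agree within about 1–2 mm. Next is descending and gripping the pot.

Request:
{"api": "carry_out", "payload": {
  "moves": [-0.002,0,0.12,0,0,0,1,-0.002,0,0.222,0,0,0,1,-0.002,0,0.222,0,0,0,1,-0.002,0,0.222,0,0,0,0,-0.002,0,0.222,0,0,0,0,-0.002,0,0.222,0,0,0,0,-0.002,0,0.222,0,0,0,0,-0.002,0,0.222,0,0,0,0]
}}

```text
time: 1.8
tool_pos: [440.7, 375.7, 32.3]
tcp_rot: [3.141, 0.0, 2.897]
contact_force: [0.4, -0.4, -0.0]
grip_width: 56.1
```

```bash
python3 -c "
from h import *
plan((440.3,375.5,110,166),(400,20,110,166),(400,20,32,166))"
```

```text
t 1.8 tcp [440.7 375.7  32.3] rpy [179.9   0.  166. ] F [ 0.4 -0.4 -0. ] w 56.1
 row [0.001, -0.001, -0.194, 0.002, 0.0, -0.001] n>=1.6
 row [-0.117, -0.887, -0.195, 0.002, 0.0, -0.001] n>=7.3
 row [-0.117, -0.887, -0.0, 0.002, 0.0, -0.001] n>=7.2
```

Request:
{"api": "carry_out", "payload": {
  "moves": [0,0,0,0,0,0,0,0,0,0,0,0,0,0,0,0,0,0,0,0,0,0,0,-0.08,0,0,0,0,0,0,-0.194,0,0,0,0,0,0,-0.194,0,0,0,0,0,0,-0.194,0,0,0,0,0,0,-0.194,0,0,0,0]
}}

```text
time: 2.6
tool_pos: [439.8, 375.1, 108.4]
tcp_rot: [-3.141, -0.002, 2.897]
contact_force: [-0.1, -0.1, -2.8]
grip_width: 51.8
```

```bash
python3 -c "
from h import *
plan((400,20,110,166),(400,20,33.5,166))"
```

```text
t 2.6 tcp [439.8 375.1 108.4] rpy [-1.799e+02 -1.000e-01  1.660e+02] F [-0.1 -0.1 -2.8] w 51.8
 row [-0.119, -0.885, -0.003, -0.002, -0.003, -0.001] n>=7.1
 row [-0.119, -0.885, 0.188, -0.002, -0.003, -0.001] n>=7.3
```

Pot held: width is 51.8 mm and the force reads −2.8 N. Now carrying it across.

Request:
{"api": "carry_out", "payload": {
  "moves": [-0.119,-0.885,-0.003,0,0,0,0,-0.119,-0.885,-0.003,0,0,0,0,-0.119,-0.885,-0.003,0,0,0,0,-0.119,-0.885,-0.003,0,0,0,0,-0.119,-0.885,-0.003,0,0,0,0,-0.119,-0.885,-0.003,0,0,0,0,-0.119,-0.885,-0.003,0,0,0,0,-0.119,-0.885,-0.003,0,0,0,0]
}}

```text
time: 3.4
tool_pos: [398.6, 16.1, 108.8]
tcp_rot: [-3.139, -0.005, 2.891]
contact_force: [-0.6, 0.3, -1.6]
grip_width: 51.7
```

```bash
python3 -c "
from h import *
plan((400,20,33,166))
im=capture('top'); crop(im[:,:,::-1],'pics/t2.png',200,180,160,120,5)"
```

```text
t 3.4 tcp [398.6  16.1 108.8] rpy [-179.9   -0.3  165.7] F [-0.6  0.3 -1.6] w 51.7
 row [-0.002, 0.011, 0.189, -0.004, -0.009, -0.011] n>=1.5
```

View pics/t2.png

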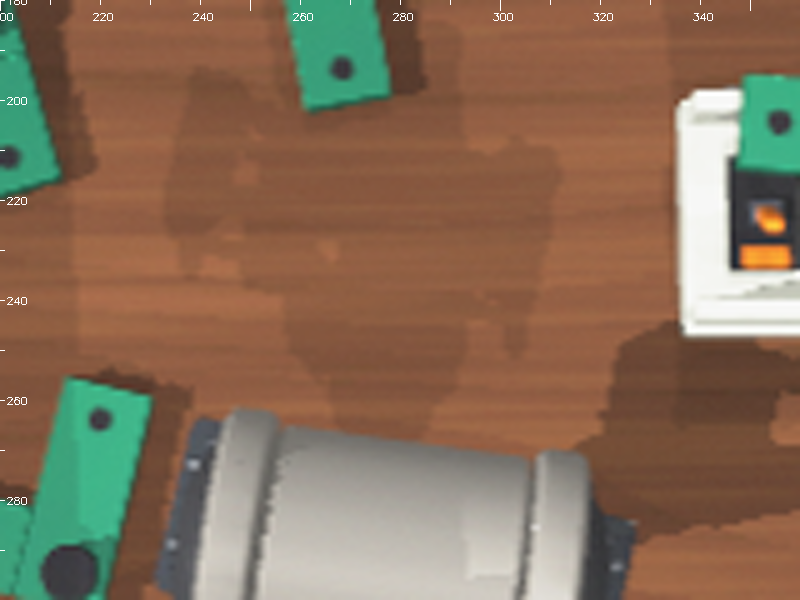

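The arm hides the pot from above, but the grip is intact (51.7 mm). Next: lower, release, and rise.

Request:
{"api": "carry_out", "payload": {
  "moves": [0,0.011,0.1,0,0,0,0,0,0.011,0.17,0,0,0,0,0,0.011,0.189,0,0,0,0,0,0.011,0.189,0,0,0,0,0,0.011,0.189,0,0,0,1,0,0.011,0.189,0,0,0,1,0,0.011,0.189,0,0,0,1,0,0.011,0.189,0,0,0,1]
}}

```text
time: 4.25
tool_pos: [400.0, 21.5, 33.6]
tcp_rot: [-3.14, -0.004, 2.892]
contact_force: [-0.0, 0.5, -0.5]
grip_width: 78.8
```

```bash
cat >> h.py <<'E'
def rot(d): d=np.radians(d); return np.array([[np.cos(d),-np.sin(d)],[np.sin(d),np.cos(d)]])
def grip(com,phi,which): # which 'x' -> (18,-18), 'y' -> (-18,18)
    return np.array(com)+rot(phi)@((18,-18) if which=='x' else (-18,18))
E
python3 -c "
from h import *
g=grip((415.6,191.7),-13.9,'x');print(g)
plan((400,20,130,166),(g[0],g[1],130,166.1),(g[0],g[1],21,166.1))"
```

```text
[428.7487919  169.90299857]
t 4.25 tcp [400.   21.5  33.6] rpy [-179.9   -0.2  165.7] F [-0.   0.5 -0.5] w 78.8
 row [-0.0, -0.004, -0.241, -0.003, -0.007, -0.01] n>=1.9
 row [0.023, 0.377, -0.242, -0.003, -0.007, -0.013] n>=3.6
 row [0.022, 0.377, 0.031, -0.003, -0.007, -0.013] n>=3.0
```

Request:
{"api": "carry_out", "payload": {
  "moves": [0,-0.004,-0.12,0,0,0,1,0,-0.004,-0.241,0,0,0,1,0.022,0.377,-0.242,-0.003,-0.007,-0.013,1,0.022,0.377,-0.242,-0.003,-0.007,-0.013,1,0.022,0.377,-0.242,-0.003,-0.007,-0.013,1,0.022,0.377,-0.242,-0.003,-0.007,-0.013,1,0.022,0.377,-0.242,-0.003,-0.007,-0.013,1,0.022,0.377,-0.242,-0.003,-0.007,-0.013,1]
}}

```text
time: 5.05
tool_pos: [428.6, 169.1, 130.1]
tcp_rot: [-3.141, -0.001, 2.899]
contact_force: [0.1, -0.5, 0.8]
grip_width: 91.8
```

```bash
cat >> h.py <<'E'
def overlay(im,c,com,phi,ztop,col=(255,0,0)):
    M=np.array([(-40,-40),(70,-40),(70,4),(4,4),(4,70),(-40,70)],float)
    W=M@rot(phi).T+com; u=proj(c,np.c_[W,np.full(6,ztop)])
    cv2.polylines(im,[np.round(u).astype(int)],True,col,1)
E
python3 -c "
from h import *
c=get_calibration('wrist');im=capture('wrist').copy()
overlay(im,c,(415.6,191.7),-13.9,16)
cv2.imwrite('pics/w2.png',im[:,:,::-1])
g=grip((415.6,191.7),-13.9,'x')
plan((g[0],g[1],21,166.1))"
```

```text
t 5.1 tcp [428.8 168.8 130.1] rpy [-180.   -0.  166.] F [-0.  -0.2  0.5] w 91.9
 row [0.001, 0.003, 0.273, -0.001, -0.001, -0.003] n>=2.2
```

View pics/w2.png

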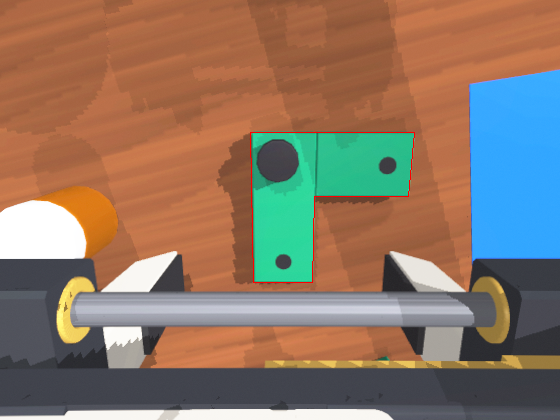

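The overlay of the top-camera fit lies right on P2's outline, so the fits hold. Descending with the fingers partly closed.

Request:
{"api": "carry_out", "payload": {
  "moves": [0.001,0.003,0.12,0,0,0,0.75,0.001,0.003,0.23,0,0,0,0.75,0.001,0.003,0.273,0,0,0,0.75,0.001,0.003,0.273,0,0,0,0,0.001,0.003,0.273,0,0,0,0,0.001,0.003,0.273,0,0,0,0,0.001,0.003,0.273,0,0,0,0,0.001,0.003,0.273,0,0,0,0]
}}

```text
time: 5.9
tool_pos: [429.0, 169.6, 21.5]
tcp_rot: [-3.141, 0.001, 2.897]
contact_force: [0.4, -3.1, 3.6]
grip_width: 43.4
```

```bash
cat >> h.py <<'E'
MAT=np.array([453.5,383.0])
def place(which,theta,goff=(0,0)):  # goff: grip point error in plate frame
    com=MAT-rot(theta)@(15,15); return grip(com,theta,which)
E
python3 -c "
from h import *
g=place('x',0);print(g)
plan((428.7,169.9,100,166),(g[0],g[1],100,180),(g[0],g[1],22,180))"
```

```text
[456.5 350. ]
t 5.9 tcp [429.  169.6  21.5] rpy [-180.    0.  166.] F [ 0.4 -3.1  3.6] w 43.4
 row [0.001, 0.0, -0.196, -0.001, 0.001, 0.0] n>=1.6
 row [0.042, 0.454, -0.197, -0.001, 0.001, -0.466] n>=4.0
 row [0.042, 0.454, -0.002, -0.001, 0.001, -0.466] n>=3.7
```

Request:
{"api": "carry_out", "payload": {
  "moves": [0,0,0,0,0,0,0,0,0,-0.1,0,0,0,0,0,0,-0.18,0,0,0,0,0.042,0.454,-0.196,0,0,-0.466,0,0.042,0.454,-0.196,0,0,-0.466,0,0.042,0.454,-0.196,0,0,-0.466,0,0.042,0.454,-0.196,0,0,-0.466,0,0.042,0.454,-0.196,0,0,-0.466,0]
}}

```text
time: 6.7
tool_pos: [456.4, 354.0, 99.5]
tcp_rot: [3.14, 0.002, -3.138]
contact_force: [0.7, -0.8, -2.8]
grip_width: 43.7
```

```bash
python3 -c "
from h import *
c=get_calibration('wrist');im=capture('wrist').copy()
o=get_obs(); 
cv2.imwrite('pics/w3.png',im[:,:,::-1])
plan((456.5,350,22.5,180))"
```

```text
t 6.75 tcp [455.8 351.6  99.1] rpy [-179.9   -0.  -179.8] F [-0.5  1.  -3.1] w 43.5
 row [-0.002, -0.004, 0.191, -0.002, -0.0, 0.006] n>=1.5
```

View pics/w3.png

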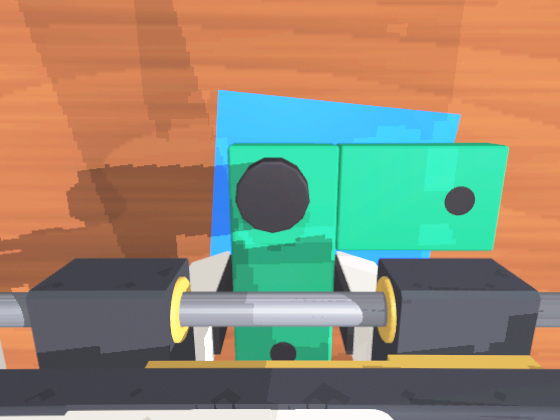

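P2 is held level over the mat. Lowering and releasing it.

Request:
{"api": "carry_out", "payload": {
  "moves": [-0.002,-0.004,0.1,0,0,0.006,0,-0.002,-0.004,0.17,0,0,0.006,0,-0.002,-0.004,0.191,0,0,0.006,0,-0.002,-0.004,0.191,0,0,0.006,0,-0.002,-0.004,0.191,0,0,0.006,0,-0.002,-0.004,0.191,0,0,0.006,0.75,-0.002,-0.004,0.191,0,0,0.006,0.75,-0.002,-0.004,0.191,0,0,0.006,0.75]
}}

```text
time: 7.55
tool_pos: [457.0, 350.1, 23.4]
tcp_rot: [-3.141, 0.001, 3.141]
contact_force: [0.7, 0.2, -0.8]
grip_width: 63.1
```

```bash
python3 -c "
from h import *
g=grip((639.3,237.8),105.5,'x');print(g)
plan((456.5,350,130,180),(g[0],g[1],140,150.2),(g[0],g[1],22,105.5))"
```

```text
[651.83505739 259.95563893]
t 7.55 tcp [457.  350.1  23.4] rpy [-1.8e+02  1.0e-01  1.8e+02] F [ 0.7  0.2 -0.8] w 63.1
 row [0.001, -0.0, -0.267, -0.0, 0.002, -0.0] n>=2.1
 row [-0.487, -0.225, -0.291, 0.0, 0.002, 0.993] n>=4.9
 row [-0.487, -0.225, 0.004, 0.001, 0.002, 2.483] n>=8.7
```

Request:
{"api": "carry_out", "payload": {
  "moves": [0,0,-0.09,0,0,0,0.8,0,0,-0.2,0,0,0,0.8,0,0,-0.267,0,0,0,1,-0.487,-0.225,-0.291,0,0.002,0.99,1,-0.487,-0.225,-0.291,0,0.002,0.99,1,-0.487,-0.225,-0.291,0,0.002,0.99,1,-0.487,-0.225,-0.291,0,0.002,0.99,1,-0.487,-0.225,-0.291,0,0.002,0.99,1]
}}

```text
time: 8.35
tool_pos: [655.8, 256.8, 140.2]
tcp_rot: [3.14, 0.003, 2.617]
contact_force: [-0.5, 0.0, 0.2]
grip_width: 92.0
```

```bash
python3 -c "
from h import *
plan((651.8,260,140,121.5),(651.8,260,140,105.5))"
```

```text
t 8.35 tcp [655.8 256.8 140.2] rpy [179.9   0.2 150. ] F [-0.5  0.   0.2] w 92.0
 row [0.013, 0.002, 0.0, 0.004, 0.005, 0.949] n>=3.3
 row [0.013, 0.002, 0.0, 0.004, 0.004, 1.482] n>=5.2
```

Request:
{"api": "carry_out", "payload": {
  "moves": [0.013,0.002,0,0,0,0.3,1,0.013,0.002,0,0,0,0.6,1,0.013,0.002,0,0,0,0.9,1,0.013,0.002,0,0.004,0.004,1,1,0.013,0.002,0,0.004,0.004,1,1,0.013,0.002,0,0.004,0.004,1,1,0.013,0.002,0,0.004,0.004,1,1,0.013,0.002,0,0.004,0.004,1,1]
}}

```text
time: 9.15
tool_pos: [651.6, 260.1, 140.2]
tcp_rot: [-3.142, 0.0, 2.095]
contact_force: [-0.1, 0.3, -0.3]
grip_width: 91.5
```

```bash
python3 -c "
from h import *
plan((651.8,260,120,105.5),(651.8,260,22,105.5))
im=capture('wrist').copy();c=get_calibration('wrist')
overlay(im,c,(639.3,237.8),105.5,16)
cv2.imwrite('pics/w4.png',im[:,:,::-1])
im=capture('top').copy();c=get_calibration('top')
th=0;overlay(im,c,MAT-rot(th)@(15,15),th,16)
crop(im[:,:,::-1],'pics/t4.png',90,145,160,120,5);crop(im[:,:,::-1],'pics/t4b.png',90,215,130,100,5)
"
```

```text
t 9.15 tcp [651.6 260.1 140.2] rpy [-180.    0.  120.] F [-0.1  0.3 -0.3] w 91.5
 row [-0.0, 0.0, 0.051, -0.0, 0.001, 0.484] n>=1.7
 row [-0.0, 0.0, 0.296, -0.0, 0.001, 0.484] n>=2.4
```

View pics/w4.png

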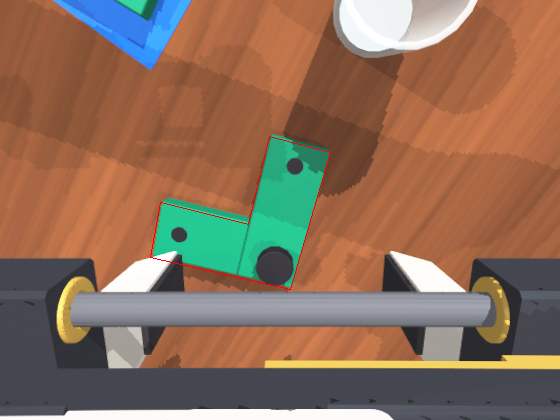

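View pics/t4b.png

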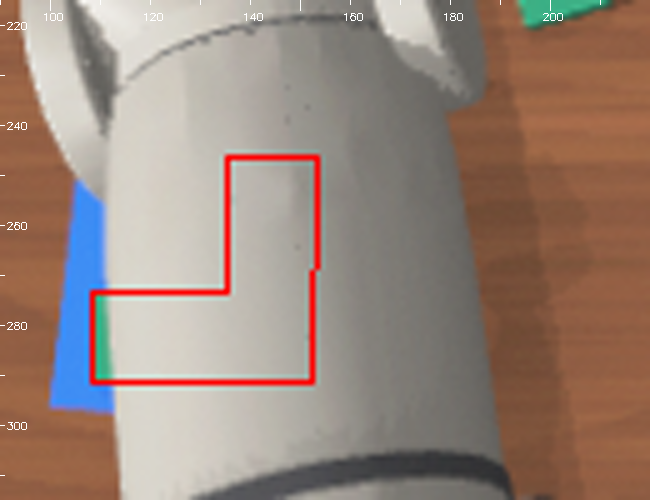

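The fit for P1 agrees in the wrist view and the placed P2 edge matches its target. Descending on P1.

Request:
{"api": "carry_out", "payload": {
  "moves": [0,0,0.051,0,0,0.25,0.75,0,0,0.1,0,0,0.484,0.75,0,0,0.2,0,0,0.484,0.75,0,0,0.296,0,0,0.484,0.7,0,0,0.296,0,0,0.484,0.7,0,0,0.296,0,0,0.484,0,0,0,0.296,0,0,0.484,0,0,0,0.296,0,0,0.484,0]
}}

```text
time: 10.05
tool_pos: [651.8, 260.1, 22.3]
tcp_rot: [3.141, 0.0, 1.841]
contact_force: [-2.4, -0.1, -0.4]
grip_width: 44.9
```

```bash
python3 -c "
from h import *
g=place('x',180);print(g)
plan((651.8,260,120,105.5),(651.8,260,120,135.5))"
```

```text
[450.5 416. ]
t 10.05 tcp [651.8 260.1  22.3] rpy [180.    0.  105.5] F [-2.4 -0.1 -0.4] w 44.9
 row [-0.0, 0.0, -0.244, 0.001, 0.001, -0.0] n>=2.0
 row [-0.0, 0.0, -0.244, 0.001, 0.001, -1.0] n>=3.5
```

Request:
{"api": "carry_out", "payload": {
  "moves": [0,0,0,0,0,0,0,0,0,0,0,0,0,0,0,0,-0.1,0,0,0,0,0,0,-0.2,0,0,-0.2,0,0,0,-0.244,0,0,-0.45,0,0,0,-0.244,0,0,-0.7,0,0,0,-0.244,0,0,-1,0,0,0,-0.244,0,0,-1,0]
}}

```text
time: 10.85
tool_pos: [651.4, 260.0, 119.7]
tcp_rot: [-3.141, 0.0, 2.366]
contact_force: [-0.6, -0.1, -2.3]
grip_width: 43.9
```

```bash
python3 -c "
from h import *
plan((450.5,416,120,165),(450.5,416,120,180),(450.5,416,38.5,180))"
```

```text
t 10.85 tcp [651.4 260.  119.7] rpy [-180.     0.   135.6] F [-0.6 -0.1 -2.3] w 43.9
 row [0.632, -0.073, -0.001, -0.001, 0.0, -0.981] n>=5.1
 row [0.632, -0.073, -0.001, -0.001, -0.0, -1.481] n>=5.2
 row [0.632, -0.073, 0.203, -0.001, -0.0, -1.481] n>=5.3
```

Request:
{"api": "carry_out", "payload": {
  "moves": [0.632,-0.073,0,0,0,-0.981,0,0.632,-0.073,0,0,0,-0.981,0,0.632,-0.073,0,0,0,-0.981,0,0.632,-0.073,0,0,0,-0.981,0,0.632,-0.073,0,0,0,-0.981,0,0.632,-0.073,0,0,0,-0.981,0,0.632,-0.073,0,0,0,-0.981,0,0.632,-0.073,0,0,0,-0.981,0]
}}

```text
time: 11.65
tool_pos: [451.3, 415.6, 119.6]
tcp_rot: [-3.141, 0.0, 2.878]
contact_force: [-0.3, 0.4, -3.6]
grip_width: 43.9
```

```bash
python3 -c "
from h import *
plan((450.5,416,100,180),(450.5,416,39.3,180))"
```

```text
t 11.65 tcp [451.3 415.6 119.6] rpy [-180.     0.   164.9] F [-0.3  0.4 -3.6] w 43.9
 row [0.002, 0.0, 0.049, -0.001, 0.001, -0.504] n>=1.8
 row [0.002, 0.0, 0.201, -0.001, 0.001, -0.504] n>=1.8
```

Request:
{"api": "carry_out", "payload": {
  "moves": [0.002,0,0,0,0,-0.25,0,0.002,0,0,0,0,-0.504,0,0.002,0,0,0,0,-0.504,0,0.002,0,0,0,0,-0.504,0,0.002,0,0,0,0,-0.504,0,0.002,0,0.049,0,0,-0.504,0,0.002,0,0.049,0,0,-0.504,0,0.002,0,0.049,0,0,-0.504,0]
}}

```text
time: 12.45
tool_pos: [450.5, 415.6, 100.0]
tcp_rot: [-3.14, -0.0, 3.14]
contact_force: [-0.6, -0.8, -2.5]
grip_width: 41.8
```

```bash
python3 -c "
from h import *
im=capture('wrist').copy();c=get_calibration('wrist')
overlay(im,c,MAT-(15,15),0,16)
overlay(im,c,MAT-rot(180)@(15,15),180,94,(255,255,0))
cv2.imwrite('pics/w5.png',im[:,:,::-1])
plan((450.5,416,60,180),(450.5,416,39.2,180))"
```

```text
t 12.5 tcp [450.7 415.9 100.4] rpy [-180.    0.  180.] F [-0.2  0.5 -2.3] w 40.8
 row [0.001, 0.0, 0.101, -0.001, 0.001, -0.002] n>=0.8
 row [0.001, 0.0, 0.153, -0.001, 0.001, -0.002] n>=1.2
```

View pics/w5.png

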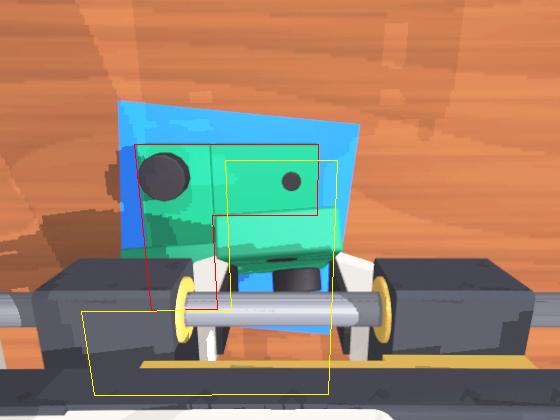

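The width has dropped to 40.8 and the held leg looks tipped in the wrist view, so the grip seems to have slackened. Checking from the scene camera.

```bash
python3 -c "
from h import *
im=capture('scene').copy()
crop(im[:,:,::-1],'pics/s6.png',240,60,160,120,5)
im=capture('wrist').copy();crop(im[:,:,::-1],'pics/w6.png',100,80,280,210,2);print(get_obs()['grip_width'],get_obs()['contact_force'])"
```

```text
41.06625352730854 [-1.48446524 -0.68639236 -2.28929864]
```

View pics/s6.png

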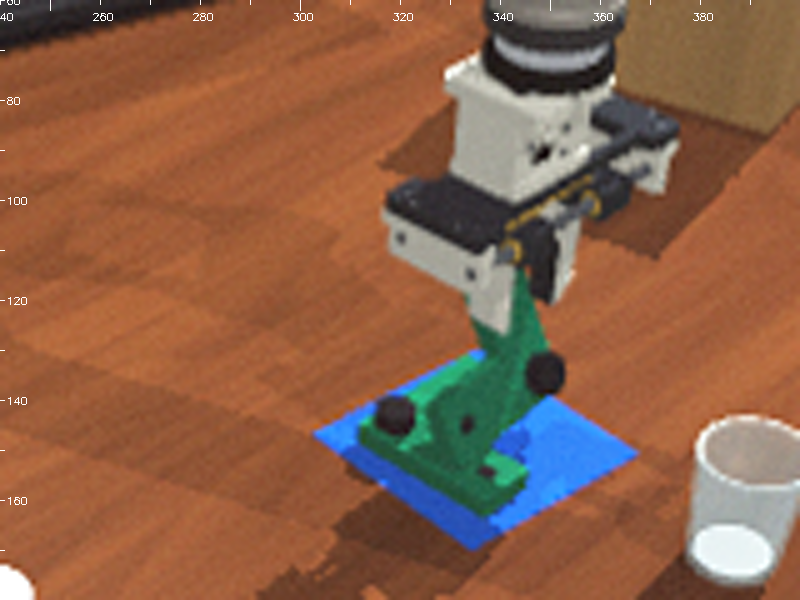

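View pics/w6.png

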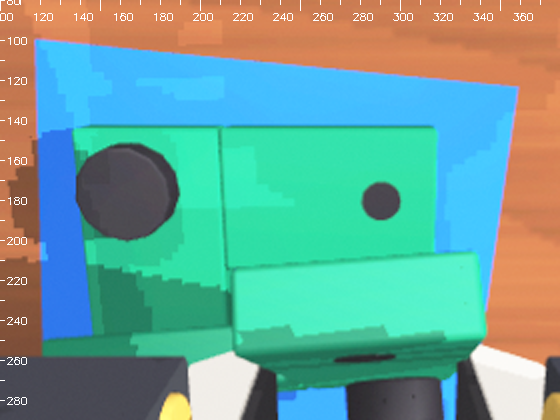

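The grip did slacken: P1 has pivoted about the jaw axis and hangs almost vertical, heel down, bossed face toward +x. I'll take it to free bench, lean it so the underside faces down, let it down on its long edge and release it so it falls boss up. Then I'll measure it again and re-pick it.

```bash
python3 -c "
from h import *
plan((450.5,416,170,180),(560,220,150,180))"
```

```text
t 12.6 tcp [450.8 416.  100.7] rpy [1.8e+02 1.0e-01 1.8e+02] F [-1.5 -0.7 -2.3] w 41.1
 row [0.001, -0.0, -0.173, 0.0, 0.002, -0.001] n>=1.4
 row [-0.273, -0.49, -0.123, 0.0, 0.002, -0.001] n>=4.6
```

Request:
{"api": "carry_out", "payload": {
  "moves": [0,0,-0.06,0,0,0,0,0,0,-0.12,0,0,0,0,0,0,-0.173,0,0,0,0,-0.1,-0.18,-0.15,0,0,0,0,-0.18,-0.3,-0.14,0,-0.2,0,0,-0.273,-0.49,-0.123,0,-0.4,0,0,-0.273,-0.49,-0.123,0,-0.4,0,0,-0.273,-0.49,-0.123,0,-0.4,0,0]
}}

```text
time: 13.4
tool_pos: [560.6, 216.9, 150.6]
tcp_rot: [-3.141, 0.211, 3.139]
contact_force: [-0.2, 0.2, -3.0]
grip_width: 40.8
```

```bash
python3 -c "
from h import *
plan((560,220,150,180))
im=capture('scene').copy()
crop(im[:,:,::-1],'pics/s7.png',200,100,180,130,4)"
```

```text
t 13.4 tcp [560.6 216.9 150.6] rpy [-180.    12.1  179.9] F [-0.2  0.2 -3. ] w 40.8
 row [0.002, 0.008, 0.001, -0.002, 0.404, -0.005] n>=1.4
```

View pics/s7.png

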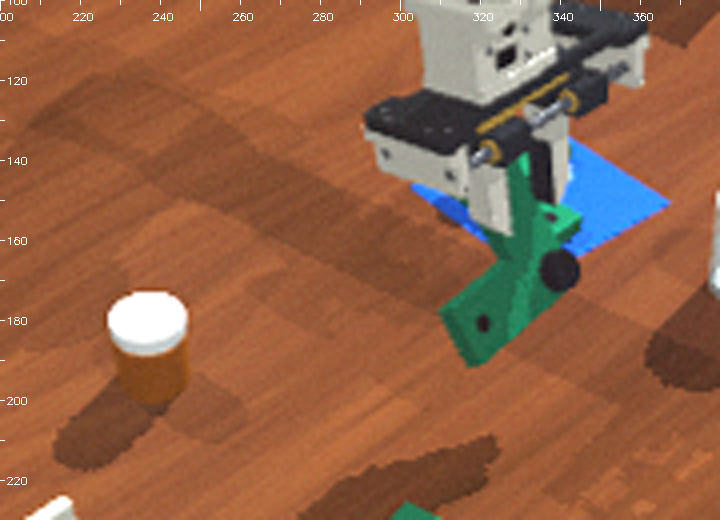

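Request:
{"api": "carry_out", "payload": {
  "moves": [0.03,0.008,0.05,0,-0.2,0,0,0.03,0.008,0.09,0,-0.4,0,0,0.03,0.008,0.12,0,-0.6,0,0,0.03,0.008,0.14,0,-0.6,0,0,0.03,0.008,0.14,0,-0.6,0,0,0.03,0.008,0.14,0,-0.6,0,0,0.03,0.008,0.14,0,-0.6,0,0,0.03,0.008,0.14,0,-0.6,0,0]
}}

```text
time: 14.25
tool_pos: [563.5, 218.5, 95.0]
tcp_rot: [-3.14, 0.527, 3.137]
contact_force: [-0.5, -0.7, -2.8]
grip_width: 41.2
```

```bash
python3 -c "
from h import *
plan((560,220,75,180))
im=capture('scene').copy()
crop(im[:,:,::-1],'pics/s8.png',260,100,140,110,5)"
```

```text
t 14.25 tcp [563.5 218.5  95. ] rpy [-179.9   30.2  179.8] F [-0.5 -0.7 -2.8] w 41.2
 row [0.033, 0.004, 0.039, -0.005, 1.007, -0.009] n>=3.5
```

View pics/s8.png

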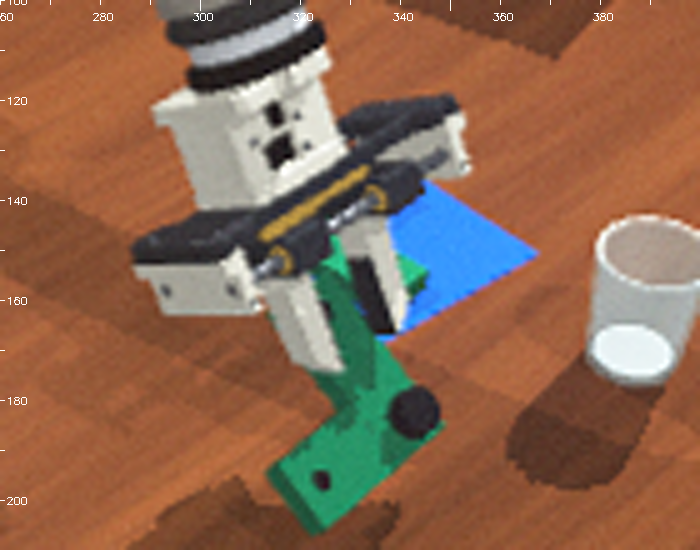

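Request:
{"api": "carry_out", "payload": {
  "moves": [0.007,0,0.012,0,0,0,0,0.014,0,0.024,0,0,0,0,0.02,0,0.035,0,0,0,0,0.024,0,0.041,0,0,0,0,0.027,0,0.047,0,0,0,0,0.03,0,0.052,0,0,0,0,0.03,0,0.052,0,0,0,0,0.03,0,0.052,0,0,0,0]
}}

```text
time: 15.1
tool_pos: [565.9, 223.3, 77.6]
tcp_rot: [-3.128, 0.517, 3.138]
contact_force: [-0.1, 0.8, -3.7]
grip_width: 41.3
```

```bash
python3 -c "
from h import *
plan((560,220,75,180))
im=capture('scene').copy()
crop(im[:,:,::-1],'pics/s9.png',260,120,140,110,5)"
```

```text
t 15.1 tcp [565.9 223.3  77.6] rpy [-179.2   29.6  179.8] F [-0.1  0.8 -3.7] w 41.3
 row [0.016, -0.008, -0.002, -0.028, 0.987, -0.015] n>=3.4
```

View pics/s9.png

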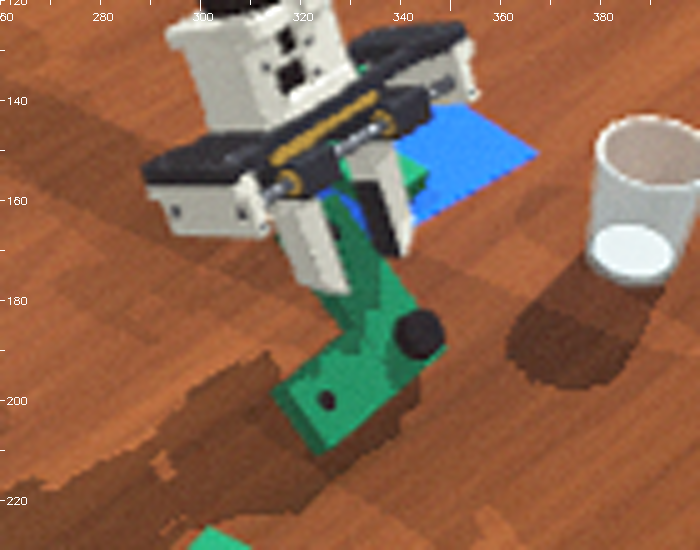

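```bash
python3 -c "
from h import *
o=get_obs();print(o['joint_positions'].round(3),o['dq'].round(3),o['tau'].round(1),o['moment'].round(2),o['contact_force'].round(1))
plan()"
```

```text
[ 0.339  0.535  1.9   -0.698  0.283 -0.59 ] [-0.001 -0.004  0.     0.     0.    -0.   ] [  0.  -46.8 -17.8  -0.7  -1.4  -0. ] [0.11 0.56 0.02] [ 0.4  0.1 -2.9]
t 15.15 tcp [565.9 223.3  77.7] rpy [-179.2   29.6  179.8] F [ 0.4  0.1 -2.9] w 41.1
```

```bash
python3 -c "
from h import *
c=get_calibration('scene')
for z in (0,10,20,30): print(z,onz(c,[(324.2,210.8),(348.6,188.5)],z).round(0).tolist())
plan((566,222,72,180))"
```

```text
0 [[614.0, 148.0, -0.0], [605.0, 265.0, 0.0]]
10 [[620.0, 141.0, 10.0], [611.0, 256.0, 10.0]]
20 [[625.0, 133.0, 20.0], [617.0, 248.0, 20.0]]
30 [[631.0, 126.0, 30.0], [622.0, 239.0, 30.0]]
t 15.15 tcp [565.9 223.3  77.7] rpy [-179.2   29.6  179.8] F [ 0.4  0.1 -2.9] w 41.1
 row [0.007, -0.003, 0.012, -0.028, 0.987, -0.015] n>=3.4
```

Request:
{"api": "carry_out", "payload": {
  "moves": [0,0,0,0,0.15,0,0,0.0,0,0.0,0,0.3,0,0,0,0,0,0,0.3,0,0,0.003,0,0.005,0,0.3,0,0,0.007,0,0.012,0,0.3,0,0,0.01,0,0.0175,0,0.3,0,0,0.01,0,0.0175,0,0.3,0,0,0.01,0,0.0175,0,0.3,0,0]
}}

```text
time: 15.95
tool_pos: [565.8, 223.2, 69.5]
tcp_rot: [-3.128, 0.36, 3.135]
contact_force: [-1.3, -1.1, 0.3]
grip_width: 41.3
```

```bash
python3 -c "
from h import *
o=get_obs();print(o['joint_positions'].round(3))
plan((566,222,68,180))
im=capture('scene').copy()
crop(im[:,:,::-1],'pics/s10.png',260,120,140,110,5)"
```

```text
[ 0.311  0.563  1.788 -0.276  0.467 -1.025]
t 15.95 tcp [565.8 223.2  69.5] rpy [-179.2   20.6  179.6] F [-1.3 -1.1  0.3] w 41.3
 row [0.001, -0.003, 0.004, -0.027, 0.688, -0.016] n>=2.4
```

View pics/s10.png

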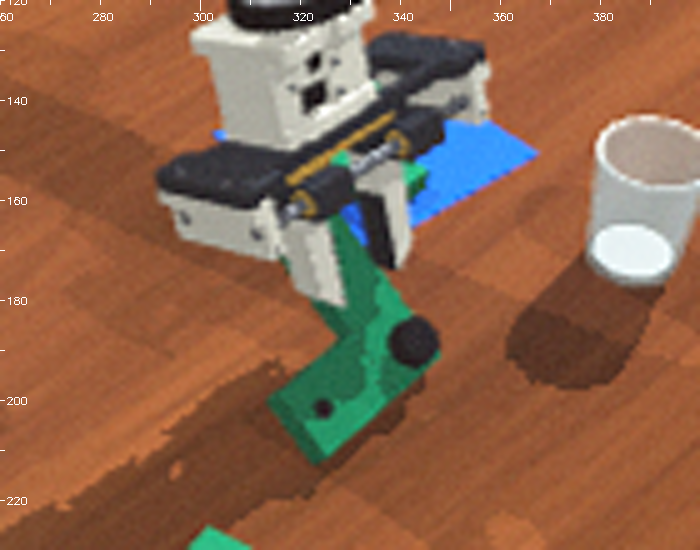

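The force has risen to about zero, so the lower edge is on the bench and the lean is right. Releasing.

Request:
{"api": "carry_out", "payload": {
  "moves": [0,0,0,0,0,0,0,0,0,0,0,0,0,1,0,0,0,0,0,0,1,0,0,0,0,0,0,1,0,0,0,0,0,0,1,0,0,0,0,0,0,1,0,0,0,0,0,0,1,0,0,0,0,0,0,1]
}}

```text
time: 16.8
tool_pos: [565.9, 223.2, 69.6]
tcp_rot: [-3.128, 0.36, 3.135]
contact_force: [-0.4, 0.9, -0.2]
grip_width: 90.2
```

```bash
python3 -c "
from h import *
plan((566,222,150,180),(500,100,200,180))
im=capture('scene').copy()
crop(im[:,:,::-1],'pics/s11.png',260,120,140,110,5)"
```

```text
t 16.8 tcp [565.9 223.2  69.6] rpy [-179.2   20.6  179.6] F [-0.4  0.9 -0.2] w 90.2
 row [-0.071, -0.006, -0.188, -0.027, 0.688, -0.016] n>=2.4
 row [0.037, -0.314, -0.358, -0.027, 0.688, -0.016] n>=3.8
```

View pics/s11.png

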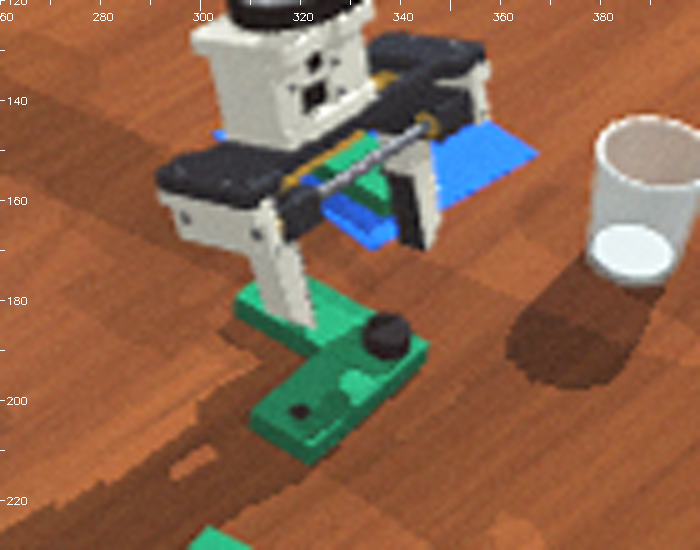

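P1 now lies flat, boss up, already near 180° yaw. Raising, levelling and re-measuring.

Request:
{"api": "carry_out", "payload": {
  "moves": [-0.02,0,-0.06,0,0,0,1,-0.04,0,-0.12,0,0.2,0,1,-0.06,0,-0.188,-0.02,0.5,-0.016,1,-0.07,-0.006,-0.188,-0.027,0.688,-0.016,1,-0.07,-0.006,-0.188,-0.027,0.688,-0.016,1,-0.07,-0.006,-0.188,-0.027,0.688,-0.016,1,-0.07,-0.006,-0.188,-0.027,0.688,-0.016,1,-0.07,-0.006,-0.188,-0.027,0.688,-0.016,1]
}}

```text
time: 17.65
tool_pos: [564.2, 222.0, 149.0]
tcp_rot: [-3.141, -0.001, -3.141]
contact_force: [-0.4, -0.3, -0.6]
grip_width: 91.8
```

```bash
python3 -c "
from h import *
plan()
im=capture('wrist').copy();c=get_calibration('wrist')
overlay(im,c,(580,204),180,16)
cv2.imwrite('pics/w12.png',im[:,:,::-1]);import pickle;pickle.dump(c,open('c12.pkl','wb'))"
```

```text
t 17.65 tcp [564.2 222.  149. ] rpy [-180.   -0. -180.] F [-0.4 -0.3 -0.6] w 91.8
```

View pics/w12.png

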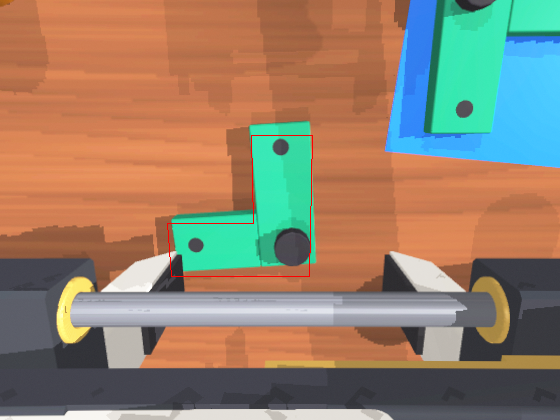

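```bash
python3 -c "
from h import *; from m0 import fit
import pickle;c=pickle.load(open('c12.pkl','rb'))
im=cv2.imread('pics/w12.png');crop(im,'pics/w12c.png',160,110,170,170,4) 
W=onz(c,[(315,263),(310,122),(250,126),(254,213),(173,220),(176,271)],16)[:,:2]
t,th,R,r,s=fit(W);print(t,np.degrees(th),r,s)
overlay(im,c,t,np.degrees(th),16,(0,0,255));cv2.imwrite('pics/w12d.png',im)
g=grip(t,np.degrees(th),'x');print(g)
y=np.degrees(th)%360
plan((g[0],g[1],110,y),(g[0],g[1],22,y))"
```

```text
[572.48858548 206.6194476 ] -176.75468461354654 [1.1107489  0.4097936  0.98330182 1.57688502 2.5952576  1.14719231] 0.9904193804412127
[553.49845121 223.57158022]
t 17.7 tcp [564.4 222.1 149.2] rpy [-180.   -0. -180.] F [ 0.2  0.5 -0.1] w 91.9
 row [0.027, 0.004, 0.098, -0.001, -0.001, -0.107] n>=0.8
 row [0.027, 0.004, 0.318, -0.001, -0.001, -0.107] n>=2.6
```

View pics/w12d.png

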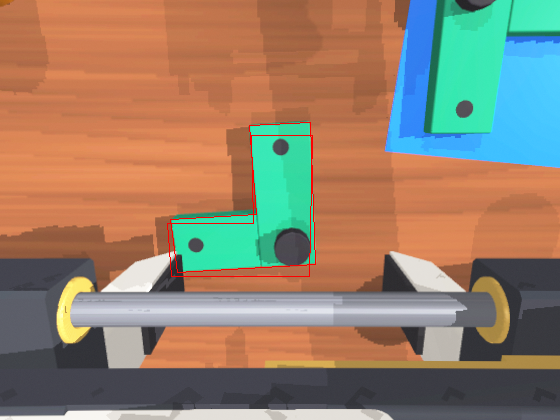

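The fit is good: yaw 183.2° and residual about 1–2 mm. Gripping again.

Request:
{"api": "carry_out", "payload": {
  "moves": [0.027,0.004,0.098,0,0,-0.107,0.75,0.027,0.004,0.2,0,0,-0.107,0.75,0.027,0.004,0.318,0,0,-0.107,0.75,0.027,0.004,0.318,0,0,-0.107,0.7,0.027,0.004,0.318,0,0,-0.107,0,0.027,0.004,0.318,0,0,-0.107,0,0.027,0.004,0.318,0,0,-0.107,0,0.027,0.004,0.318,0,0,-0.107,0]
}}

```text
time: 18.5
tool_pos: [553.5, 223.6, 22.4]
tcp_rot: [-3.141, -0.0, -3.085]
contact_force: [-0.4, 0.7, 1.3]
grip_width: 44.0
```

```bash
python3 -c "
from h import *
plan((553.5,223.6,90,183.2),(450.5,416,90,180))"
```

```text
t 18.5 tcp [553.5 223.6  22.4] rpy [-180.    -0.  -176.8] F [-0.4  0.7  1.3] w 44.0
 row [-0.0, -0.0, -0.169, -0.001, -0.0, 0.002] n>=1.4
 row [0.23, 0.495, -0.169, -0.001, -0.0, 0.108] n>=4.6
```

Request:
{"api": "carry_out", "payload": {
  "moves": [0,0,0,0,0,0,0,0,0,-0.1,0,0,0,0,0,0,-0.169,0,0,0,0,0.23,0.495,-0.169,0,0,0.108,0,0.23,0.495,-0.169,0,0,0.108,0,0.23,0.495,-0.169,0,0,0.108,0,0.23,0.495,-0.169,0,0,0.108,0,0.23,0.495,-0.169,0,0,0.108,0]
}}

```text
time: 19.3
tool_pos: [447.3, 419.7, 89.6]
tcp_rot: [3.141, -0.001, -3.138]
contact_force: [0.5, -0.4, -2.0]
grip_width: 43.9
```

```bash
python3 -c "
from h import *
plan((450.5,416,39.3,180))
im=capture('wrist').copy();c=get_calibration('wrist')
overlay(im,c,MAT-(15,15),0,16)
overlay(im,c,MAT-rot(180)@(15,15),180,84,(255,255,0))
cv2.imwrite('pics/w13.png',im[:,:,::-1])"
```

```text
t 19.3 tcp [447.3 419.7  89.6] rpy [ 1.800e+02 -1.000e-01 -1.798e+02] F [ 0.5 -0.4 -2. ] w 43.9
 row [-0.008, -0.009, 0.126, 0.001, -0.002, 0.007] n>=1.0
```

View pics/w13.png

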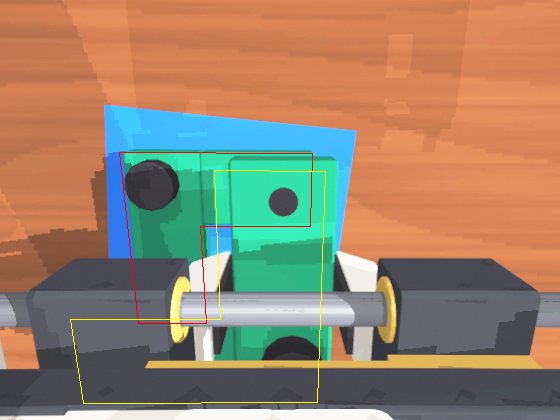

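P1 is level in the grip and P2's outline matches. Lowering onto it.

Request:
{"api": "carry_out", "payload": {
  "moves": [-0.008,-0.009,0.02,0,0,0.007,0,-0.008,-0.009,0.06,0,0,0.007,0,-0.008,-0.009,0.1,0,0,0.007,0,-0.008,-0.009,0.126,0,0,0.007,0,-0.008,-0.009,0.126,0,0,0.007,0,-0.008,-0.009,0.126,0,0,0.007,0.75,-0.008,-0.009,0.126,0,0,0.007,0.75,-0.008,-0.009,0.126,0,0,0.007,0.75]
}}

```text
time: 20.15
tool_pos: [450.4, 417.1, 39.6]
tcp_rot: [3.14, -0.001, -3.141]
contact_force: [0.7, -0.1, 0.2]
grip_width: 63.2
```

```bash
python3 -c "
from h import *
plan((450.5,416,150,180),(420,250,200,176))"
```

```text
t 20.15 tcp [450.4 417.1  39.6] rpy [ 179.9   -0.  -180. ] F [ 0.7 -0.1  0.2] w 63.2
 row [-0.0, -0.002, -0.276, 0.003, -0.001, 0.001] n>=2.2
 row [0.076, -0.417, -0.402, 0.003, -0.001, 0.134] n>=4.7
```

Request:
{"api": "carry_out", "payload": {
  "moves": [0,0,-0.09,0,0,0,0.8,0,0,-0.2,0,0,0,0.8,0,0,-0.276,0,0,0,1,0.05,-0.5,-0.402,0,0,0.134,1,0.05,-0.7,-0.402,0,0,0.134,1,0.05,-0.7,-0.402,0,0,0.134,1,0.05,-0.7,-0.402,0,0,0.134,1,0.05,-0.7,-0.402,0,0,0.134,1]
}}

```text
time: 20.95
tool_pos: [432.5, 169.9, 195.1]
tcp_rot: [3.14, 0.001, 3.072]
contact_force: [0.4, -0.6, 0.4]
grip_width: 92.3
```

```bash
python3 -c "
from h import *
g=grip((569.1,-213.3),84.6,'y');print(g)
plan((g[0],g[1],180,174.6),(g[0],g[1],102,174.6))
im=capture('top').copy();c=get_calibration('top')
overlay(im,c,MAT-(15,15),0,16)
overlay(im,c,MAT-rot(180)@(15,15),180,32,(255,255,0))
crop(im[:,:,::-1],'pics/t14.png',90,215,130,100,5)"
```

```text
[ 549.485935   -229.52616572]
t 20.95 tcp [432.5 169.9 195.1] rpy [179.9   0.  176. ] F [ 0.4 -0.6  0.4] w 92.3
 row [-0.361, -0.976, 0.036, 0.003, 0.001, 0.048] n>=8.3
 row [-0.361, -0.976, 0.231, 0.003, 0.001, 0.048] n>=8.5
```

View pics/t14.png

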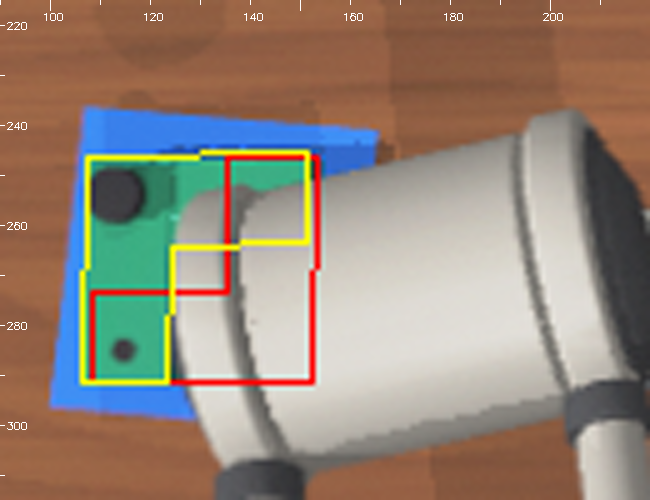

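P1 sits on its target outline in the top view. On to R1 on the strip.

Request:
{"api": "carry_out", "payload": {
  "moves": [-0.361,-0.976,0.036,0.003,0,0.048,1,-0.361,-0.976,0.036,0.003,0,0.048,1,-0.361,-0.976,0.036,0.003,0,0.048,1,-0.361,-0.976,0.036,0.003,0,0.048,1,-0.361,-0.976,0.036,0.003,0,0.048,1,-0.361,-0.976,0.036,0.003,0,0.048,1,-0.361,-0.976,0.036,0.003,0,0.048,1,-0.361,-0.976,0.036,0.003,0,0.048,1]
}}

```text
time: 21.8
tool_pos: [542.4, -215.1, 183.6]
tcp_rot: [-3.138, 0.002, 3.044]
contact_force: [0.6, 0.3, -0.1]
grip_width: 91.7
```

```bash
python3 -c "
from h import *
plan((549.5,-229.5,102,174.6))
im=capture('wrist').copy();c=get_calibration('wrist')
overlay(im,c,(569.1,-213.3),84.6,96);overlay(im,c,(540,-354.3),2.7,96)
cv2.imwrite('pics/w15.png',im[:,:,::-1])"
```

```text
t 21.8 tcp [ 542.4 -215.1  183.6] rpy [-1.798e+02  1.000e-01  1.744e+02] F [ 0.6  0.3 -0.1] w 91.7
 row [-0.021, -0.033, 0.204, -0.008, 0.004, -0.006] n>=1.7
```

View pics/w15.png

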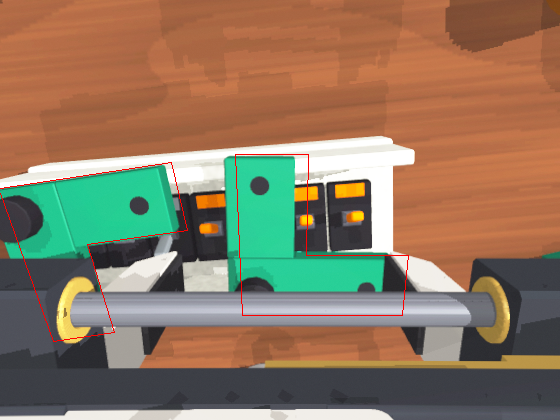

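The overlay is offset about 12 px, probably because the arm was still settling when the picture was taken. Retaking it.

```bash
python3 -c "
from h import *
im=capture('wrist');
c=get_calibration('wrist');im=capture('wrist').copy()
overlay(im,c,(569.1,-213.3),84.6,96);overlay(im,c,(540,-354.3),2.7,96)
cv2.imwrite('pics/w16.png',im[:,:,::-1]);plan((549.5,-229.5,102,174.6))"
```

```text
t 21.95 tcp [ 542.1 -215.8  182.8] rpy [-1.798e+02  1.000e-01  1.742e+02] F [-1.   0.  -0.3] w 91.9
 row [-0.022, -0.031, 0.202, -0.008, 0.002, -0.013] n>=1.6
```

View pics/w16.png

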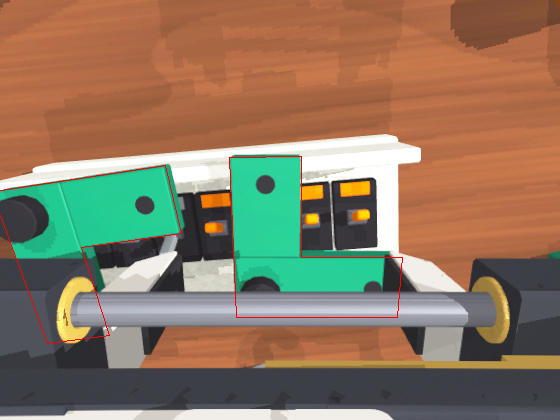

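After settling, the overlay matches R1 and R2 exactly. Descending on R1 with a narrower opening to stay clear of R2.

Request:
{"api": "carry_out", "payload": {
  "moves": [-0.022,-0.031,0.05,-0.008,0.002,-0.013,0.6,-0.022,-0.031,0.1,-0.008,0.002,-0.013,0.6,-0.022,-0.031,0.13,-0.008,0.002,-0.013,0.6,-0.022,-0.031,0.13,-0.008,0.002,-0.013,0.6,-0.022,-0.031,0.13,-0.008,0.002,-0.013,0.6,-0.022,-0.031,0.13,-0.008,0.002,-0.013,0.6,-0.022,-0.031,0.17,-0.008,0.002,-0.013,0.6,-0.022,-0.031,0.202,-0.008,0.002,-0.013,0.6]
}}

```text
time: 22.75
tool_pos: [550.2, -229.4, 102.7]
tcp_rot: [-3.141, 0.002, 3.048]
contact_force: [-0.3, -0.7, 1.0]
grip_width: 55.3
```

```bash
python3 -c "
from h import *
plan((549.5,-229.5,102,174.6))"
```

```text
t 22.75 tcp [ 550.2 -229.4  102.7] rpy [-1.800e+02  1.000e-01  1.746e+02] F [-0.3 -0.7  1. ] w 55.3
 row [0.002, -0.0, 0.002, -0.001, 0.004, 0.0] n>=0.0
```

Request:
{"api": "carry_out", "payload": {
  "moves": [0,0,0,0,0,0,0,0,0,0,0,0,0,0,0,0,0,0,0,0,0,0,0,0,0,0,0,0,0,0,-0.06,0,0,0,0,0,0,-0.12,0,0,0,0,0,0,-0.16,0,0,0,0,0,0,-0.16,0,0,0,0]
}}

```text
time: 23.55
tool_pos: [551.3, -230.0, 169.4]
tcp_rot: [-3.139, 0.007, 3.048]
contact_force: [-0.4, 0.1, -1.9]
grip_width: 43.8
```

```bash
python3 -c "
from h import *
g=place('y',0);print(g)
plan((520,100,165,146))
im=capture('wrist').copy()
cv2.imwrite('pics/w17.png',im[:,:,::-1])"
```

```text
[420.5 386. ]
t 23.55 tcp [ 551.3 -230.   169.4] rpy [-179.8    0.4  174.6] F [-0.4  0.1 -1.9] w 43.8
 row [0.155, 0.814, 0.008, -0.002, 0.015, 0.954] n>=6.6
```

View pics/w17.png

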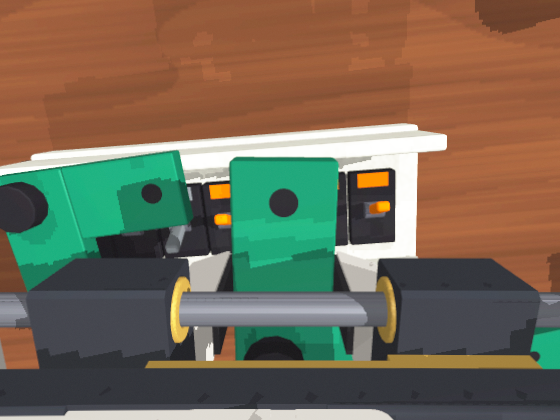

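R1 is held level. Moving over with a 29° turn.

Request:
{"api": "carry_out", "payload": {
  "moves": [0.155,0.814,0.01,0,0.015,0.954,0,0.155,0.814,0.01,0,0.015,0.954,0,0.155,0.814,0.01,0,0.015,0.954,0,0.155,0.814,0.01,0,0.015,0.954,0,0.155,0.814,0.01,0,0.015,0.954,0,0.155,0.814,0.01,0,0.015,0.954,0,0.155,0.814,0.01,0,0.015,0.954,0,0.155,0.814,0.01,0,0.015,0.954,0]
}}

```text
time: 24.4
tool_pos: [517.6, 104.7, 161.4]
tcp_rot: [-3.14, -0.006, 2.553]
contact_force: [0.2, -0.3, -2.5]
grip_width: 43.3
```

```bash
python3 -c "
from h import *
plan((420.5,386,165,116))"
```

```text
t 24.4 tcp [517.6 104.7 161.4] rpy [-179.9   -0.3  146.3] F [ 0.2 -0.3 -2.5] w 43.3
 row [0.592, 0.45, -0.006, -0.006, -0.01, 1.01] n>=6.0
```

Request:
{"api": "carry_out", "payload": {
  "moves": [0.592,0.45,-0.006,0,0,1,0,0.592,0.45,-0.006,0,0,1,0,0.592,0.45,-0.006,0,0,1,0,0.592,0.45,-0.006,0,0,1,0,0.592,0.45,-0.006,-0.006,-0.01,1,0,0.592,0.45,-0.006,-0.006,-0.01,1,0,0.592,0.45,-0.006,-0.006,-0.01,1,0,0.592,0.45,-0.006,-0.006,-0.01,1,0]
}}

```text
time: 25.2
tool_pos: [419.3, 387.1, 163.7]
tcp_rot: [-3.14, 0.0, 2.033]
contact_force: [-0.2, 0.4, -2.0]
grip_width: 43.3
```

```bash
python3 -c "
from h import *
plan((420.5,386,120,90))"
```

```text
t 25.2 tcp [419.3 387.1 163.7] rpy [-179.9    0.   116.5] F [-0.2  0.4 -2. ] w 43.3
 row [-0.004, 0.002, 0.109, -0.004, 0.001, 0.882] n>=3.1
```

Request:
{"api": "carry_out", "payload": {
  "moves": [-0.004,0.002,0,0,0,0.3,0,-0.004,0.002,0.03,0,0,0.6,0,-0.004,0.002,0.06,0,0,0.882,0,-0.004,0.002,0.109,-0.004,0,0.882,0,-0.004,0.002,0.109,-0.004,0,0.882,0,-0.004,0.002,0.109,-0.004,0,0.882,0,-0.004,0.002,0.109,-0.004,0,0.882,0,-0.004,0.002,0.109,-0.004,0,0.882,0]
}}

```text
time: 26.0
tool_pos: [421.4, 386.0, 121.0]
tcp_rot: [3.14, -0.0, 1.571]
contact_force: [0.1, 0.1, -1.3]
grip_width: 44.0
```

```bash
python3 -c "
from h import *
plan((420.5,386,75,90),(420.5,386,55.2,90))
im=capture('wrist').copy();c=get_calibration('wrist')
overlay(im,c,MAT-rot(180)@(15,15),180,32,(255,255,0))
cv2.imwrite('pics/w18.png',im[:,:,::-1])"
```

```text
t 26.0 tcp [421.4 386.  121. ] rpy [179.9  -0.   90. ] F [ 0.1  0.1 -1.3] w 44.0
 row [0.0, -0.002, 0.115, 0.003, -0.001, 0.0] n>=0.9
 row [0.0, -0.002, 0.164, 0.003, -0.001, 0.0] n>=1.3
```

View pics/w18.png

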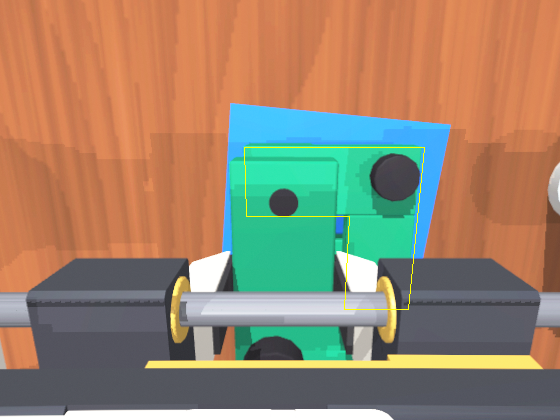

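P1's outline matches the overlay within a few pixels. Lowering R1.

Request:
{"api": "carry_out", "payload": {
  "moves": [0,-0.002,0.05,0,0,0,0,0,-0.002,0.1,0,0,0,0,0,-0.002,0.14,0,0,0,0,0,-0.002,0.164,0,0,0,0,0,-0.002,0.164,0,0,0,0,0,-0.002,0.164,0,0,0,0.75,0,-0.002,0.164,0,0,0,0.75,0,-0.002,0.164,0,0,0,0.75]
}}

```text
time: 26.85
tool_pos: [420.9, 386.4, 56.0]
tcp_rot: [3.139, -0.001, 1.571]
contact_force: [0.9, 0.0, 0.5]
grip_width: 63.3
```

```bash
python3 -c "
from h import *
g=grip((690.3,31.7),189.4,'x');print(g)
plan((420.5,386,150,90),(560,160,180,118))"
```

```text
[669.60183377  46.51843159]
t 26.85 tcp [420.9 386.4  56. ] rpy [ 1.798e+02 -1.000e-01  9.000e+01] F [0.9 0.  0.5] w 63.3
 row [-0.001, -0.0, -0.235, 0.005, -0.002, 0.001] n>=1.9
 row [-0.566, 0.348, -0.31, 0.006, -0.001, -0.933] n>=5.9
```

```bash
python3 -c "
from h import *
g=grip((690.3,31.7),189.4,'y');print(g, place('y',180))
plan((420.5,386,150,90),(600,160,170,99.4),(g[0],g[1],150,99.4))"
```

```text
[710.99816623  16.88156841] [486.5 380. ]
t 26.85 tcp [420.9 386.4  56. ] rpy [ 1.798e+02 -1.000e-01  9.000e+01] F [0.9 0.  0.5] w 63.3
 row [-0.001, -0.0, -0.235, 0.005, -0.002, 0.001] n>=1.9
 row [-0.566, 0.448, -0.284, 0.006, -0.002, -0.313] n>=6.2
 row [-0.924, 0.725, -0.234, 0.006, -0.002, -0.313] n>=9.6
```

Request:
{"api": "carry_out", "payload": {
  "moves": [0,0,-0.09,0,0,0,0.8,0,0,-0.18,0,0,0,0.9,-0.02,0.02,-0.24,0,0,0,1,-0.924,0.725,-0.26,0.005,0,-0.313,1,-0.924,0.725,-0.26,0.005,0,-0.313,1,-0.924,0.725,-0.26,0.005,0,-0.313,1,-0.924,0.725,-0.26,0.005,0,-0.313,1,-0.924,0.725,-0.26,0.005,0,-0.313,1]
}}

```text
time: 27.65
tool_pos: [581.2, 182.7, 157.2]
tcp_rot: [3.14, -0.001, 1.735]
contact_force: [-0.2, 0.4, -0.1]
grip_width: 92.0
```

```bash
python3 -c "
from h import *
plan((711,16.9,130,99.4))
im=capture('top').copy();c=get_calibration('top')
overlay(im,c,MAT-(15,15),0,48)
overlay(im,c,MAT-rot(180)@(15,15),180,32,(255,255,0))
crop(im[:,:,::-1],'pics/t19.png',90,215,130,100,5)
im=capture('scene');crop(im[:,:,::-1],'pics/s19.png',220,100,180,130,4)"
```

```text
t 27.65 tcp [581.2 182.7 157.2] rpy [ 1.799e+02 -1.000e-01  9.940e+01] F [-0.2  0.4 -0.1] w 92.0
 row [-0.462, 0.252, 0.068, 0.003, -0.002, 0.001] n>=4.2
```

View pics/t19.png

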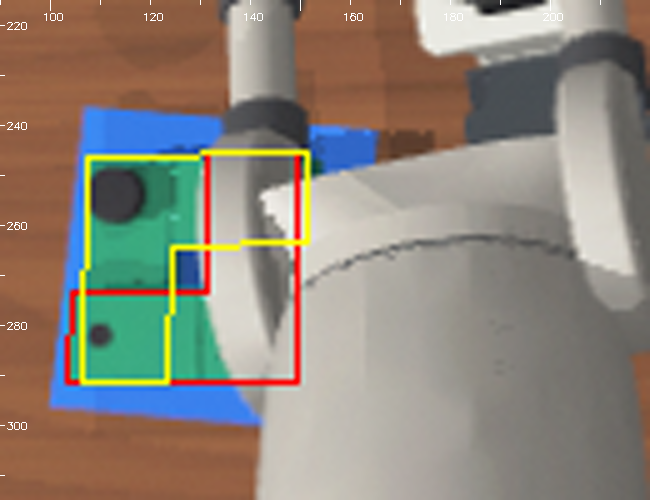

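View pics/s19.png

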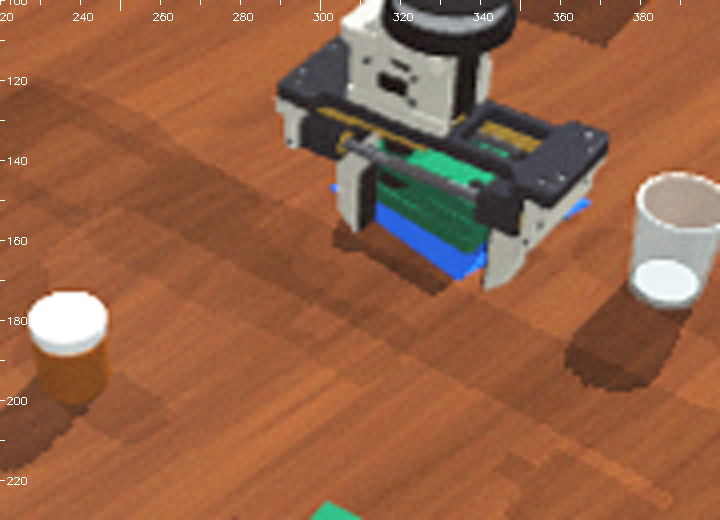

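The three-high pile is lined up with its overlays. Next is P3.

Request:
{"api": "carry_out", "payload": {
  "moves": [-0.462,0.252,0.068,0,0,0,1,-0.462,0.252,0.068,0,0,0,1,-0.462,0.252,0.068,0,0,0,1,-0.462,0.252,0.068,0,0,0,1,-0.462,0.252,0.068,0,0,0,1,-0.462,0.252,0.068,0,0,0,0.75,-0.462,0.252,0.068,0,0,0,0.75,-0.462,0.252,0.068,0,0,0,0.75]
}}

```text
time: 28.55
tool_pos: [711.9, 14.3, 130.8]
tcp_rot: [3.138, 0.0, 1.731]
contact_force: [0.1, 0.0, 0.5]
grip_width: 72.5
```

```bash
python3 -c "
from h import *
capture('wrist')
plan((711,16.9,22,99.4))
im=capture('wrist').copy();c=get_calibration('wrist')
overlay(im,c,(690.3,31.7),189.4,16)
cv2.imwrite('pics/w20.png',im[:,:,::-1])"
```

```text
t 28.6 tcp [712.   14.3 131. ] rpy [179.8   0.   99.2] F [ 0.8 -0.7  0.4] w 70.5
 row [0.007, -0.002, 0.272, 0.007, 0.001, -0.008] n>=2.2
```

View pics/w20.png

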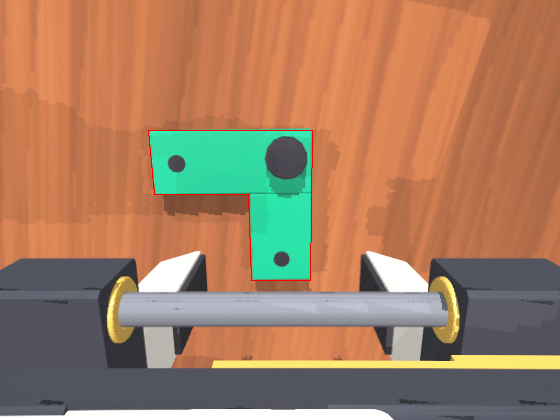

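The overlay sits exactly on P3. Descending and gripping.

Request:
{"api": "carry_out", "payload": {
  "moves": [0.007,-0.002,0.1,0,0,0,0.75,0.007,-0.002,0.2,0,0,0,0.75,0.007,-0.002,0.272,0.007,0,-0.008,0.75,0.007,-0.002,0.272,0.007,0,-0.008,0.7,0.007,-0.002,0.272,0.007,0,-0.008,0,0.007,-0.002,0.272,0.007,0,-0.008,0,0.007,-0.002,0.272,0.007,0,-0.008,0,0.007,-0.002,0.272,0.007,0,-0.008,0]
}}

```text
time: 29.45
tool_pos: [711.3, 17.1, 23.2]
tcp_rot: [3.141, 0.001, 1.735]
contact_force: [-2.1, 0.7, 4.0]
grip_width: 43.8
```

```bash
python3 -c "
from h import *
plan((711,16.9,120,99.4),(600,200,140,90))"
```

```text
t 29.45 tcp [711.3  17.1  23.2] rpy [180.    0.   99.4] F [-2.1  0.7  4. ] w 43.8
 row [-0.001, -0.001, -0.242, 0.001, 0.001, 0.001] n>=1.9
 row [0.496, -0.199, -0.292, 0.002, 0.001, 0.314] n>=4.9
```

Request:
{"api": "carry_out", "payload": {
  "moves": [0,0,0,0,0,0,0,0,0,-0.1,0,0,0,0,0,0,-0.2,0,0,0,0,0.496,-0.199,-0.292,0,0,0.314,0,0.496,-0.199,-0.292,0,0,0.314,0,0.496,-0.199,-0.292,0,0,0.314,0,0.496,-0.199,-0.292,0,0,0.314,0,0.496,-0.199,-0.292,0,0,0.314,0]
}}

```text
time: 30.25
tool_pos: [597.5, 203.9, 140.5]
tcp_rot: [3.141, -0.001, 1.575]
contact_force: [0.1, 0.6, -2.7]
grip_width: 43.5
```

```bash
python3 -c "
from h import *
plan((486.5,380,140,90))"
```

```text
t 30.25 tcp [597.5 203.9 140.5] rpy [180.   -0.   90.2] F [ 0.1  0.6 -2.7] w 43.5
 row [0.441, -0.276, 0.002, 0.0, -0.001, 0.007] n>=4.2
```

Request:
{"api": "carry_out", "payload": {
  "moves": [0.441,-0.276,0,0,0,0.007,0,0.441,-0.276,0,0,0,0.007,0,0.441,-0.276,0,0,0,0.007,0,0.441,-0.276,0,0,0,0.007,0,0.441,-0.276,0,0,0,0.007,0,0.441,-0.276,0,0,0,0.007,0,0.441,-0.276,0,0,0,0.007,0,0.441,-0.276,0.01,0,0,0.007,0]
}}

```text
time: 31.05
tool_pos: [487.9, 378.6, 136.8]
tcp_rot: [3.14, -0.001, 1.569]
contact_force: [0.2, -0.7, -3.1]
grip_width: 43.6
```

```bash
python3 -c "
from h import *
capture('wrist')
plan((486.5,380,71.4,90))
im=capture('wrist').copy();c=get_calibration('wrist')
overlay(im,c,MAT-rot(0)@(15,15),0,48,(255,255,0))
cv2.imwrite('pics/w21.png',im[:,:,::-1])"
```

```text
t 31.1 tcp [487.4 378.3 135.7] rpy [-180.     0.    89.9] F [ 0.4  0.3 -5.1] w 43.4
 row [0.004, -0.002, 0.161, -0.001, 0.0, -0.004] n>=1.3
```

View pics/w21.png

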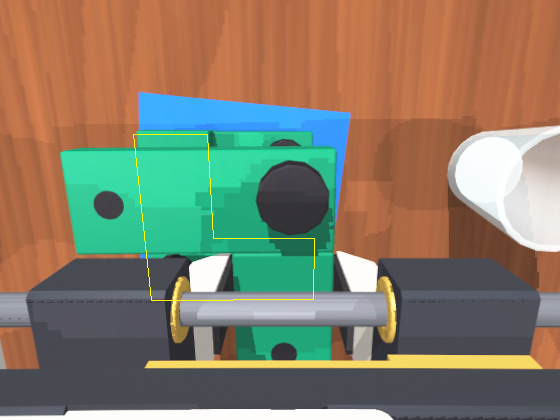

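Request:
{"api": "carry_out", "payload": {
  "moves": [0.004,-0.002,0.05,0,0,0,0,0.004,-0.002,0.1,0,0,0,0,0.004,-0.002,0.14,0,0,0,0,0.004,-0.002,0.161,0,0,0,0,0.004,-0.002,0.161,0,0,0,0,0.004,-0.002,0.161,0,0,0,0.75,0.004,-0.002,0.161,0,0,0,0.75,0.004,-0.002,0.161,0,0,0,0.75]
}}

```text
time: 31.95
tool_pos: [486.8, 379.9, 72.0]
tcp_rot: [3.141, -0.0, 1.568]
contact_force: [-0.2, 0.2, 0.1]
grip_width: 63.5
```

```bash
python3 -c "
from h import *
g=grip((540,-354.3),2.7,'y');print(g)
plan((486.5,380,160,90),(480,120,190,90))"
```

```text
[ 521.17206614 -337.16789836]
t 31.95 tcp [486.8 379.9  72. ] rpy [180.   -0.   89.9] F [-0.2  0.2  0.1] w 63.5
 row [0.0, -0.001, -0.22, 0.0, -0.001, -0.005] n>=1.8
 row [-0.65, -0.015, -0.295, 0.0, -0.001, -0.005] n>=5.7
```

Request:
{"api": "carry_out", "payload": {
  "moves": [0,0,-0.09,0,0,0,0.8,0,0,-0.18,0,0,0,0.9,-0.02,0,-0.24,0,0,0,1,-0.65,0,-0.295,0,0,0,1,-0.75,0,-0.295,0,0,0,1,-0.75,0,-0.295,0,0,0,1,-0.75,0,-0.295,0,0,0,1,-0.75,0,-0.295,0,0,0,1]
}}

```text
time: 32.75
tool_pos: [486.0, 120.8, 187.4]
tcp_rot: [3.14, -0.0, 1.569]
contact_force: [0.7, -0.3, -0.3]
grip_width: 91.5
```

```bash
python3 -c "
from h import *
plan((521.2,-170,180,92.7))
im=capture('top').copy();c=get_calibration('top')
overlay(im,c,MAT-(15,15),0,48)
overlay(im,c,MAT-rot(180)@(15,15),180,64,(255,255,0))
crop(im[:,:,::-1],'pics/t22.png',90,215,130,100,5)
im=capture('scene');crop(im[:,:,::-1],'pics/s22.png',280,90,130,100,5)"
```

```text
t 32.75 tcp [486.  120.8 187.4] rpy [179.9  -0.   89.9] F [ 0.7 -0.3 -0.3] w 91.5
 row [-0.727, 0.09, 0.018, 0.003, -0.001, -0.094] n>=5.9
```

View pics/t22.png

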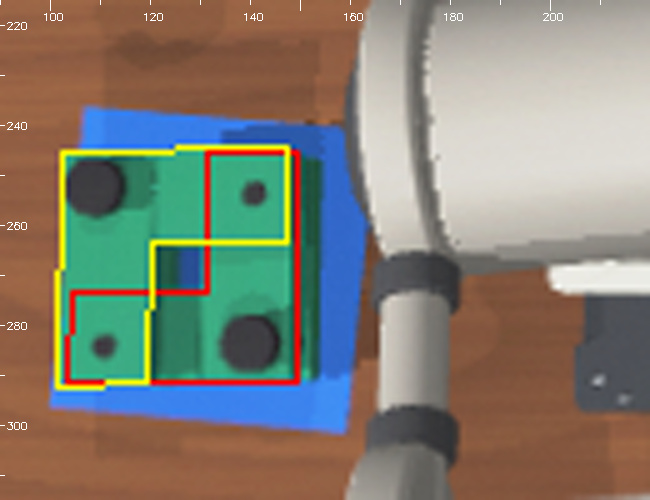

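View pics/s22.png

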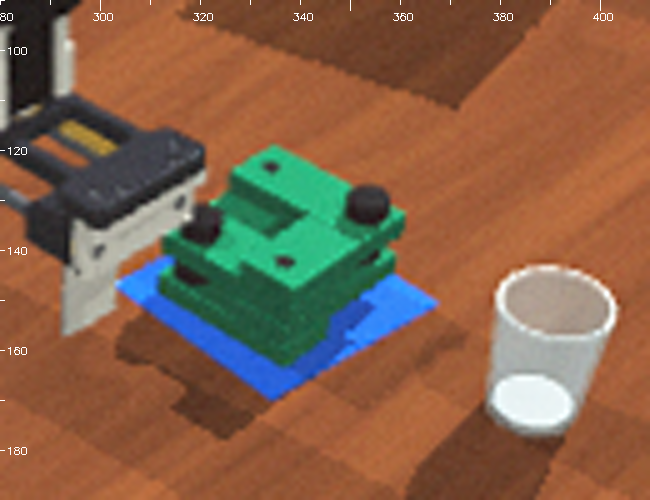

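The four-high pile is neat and flat. The last one is R2.

Request:
{"api": "carry_out", "payload": {
  "moves": [-0.98,0.09,0.018,0,0,-0.094,1,-0.98,0.09,0.018,0,0,-0.094,1,-0.98,0.09,0.018,0,0,-0.094,1,-0.98,0.09,0.018,0,0,-0.094,1,-0.98,0.09,0.018,0,0,-0.094,1,-0.98,0.09,0.018,0,0,-0.094,1,-0.98,0.09,0.018,0,0,-0.094,1,-0.98,0.09,0.018,0,0,-0.094,1]
}}

```text
time: 33.65
tool_pos: [519.7, -276.4, 181.4]
tcp_rot: [3.139, 0.001, 1.612]
contact_force: [0.6, -0.5, -0.9]
grip_width: 91.7
```

```bash
python3 -c "
from h import *
plan((521.2,-337.2,160,92.7))"
```

```text
t 33.65 tcp [ 519.7 -276.4  181.4] rpy [1.799e+02 1.000e-01 9.240e+01] F [ 0.6 -0.5 -0.9] w 91.7
 row [-0.152, -0.003, 0.054, 0.005, 0.003, -0.012] n>=1.3
```

Request:
{"api": "carry_out", "payload": {
  "moves": [-0.152,-0.003,0.054,0,0,-0.012,0.7,-0.152,-0.003,0.054,0,0,-0.012,0.7,-0.152,-0.003,0.054,0,0,-0.012,0.7,-0.152,-0.003,0.054,0,0,-0.012,0.7,-0.152,-0.003,0.054,0,0,-0.012,0.7,-0.152,-0.003,0.054,0,0,-0.012,0.7,-0.152,-0.003,0.054,0,0,-0.012,0.7,-0.152,-0.003,0.054,0,0,-0.012,0.7]
}}

```text
time: 34.45
tool_pos: [521.4, -336.7, 160.4]
tcp_rot: [3.139, 0.002, 1.619]
contact_force: [-0.7, 0.7, 0.5]
grip_width: 63.9
```

```bash
python3 -c "
from h import *
plan((521.2,-337.2,102,92.7))
c=get_calibration('wrist');im=capture('wrist').copy()
overlay(im,c,(540,-354.3),2.7,96)
cv2.imwrite('pics/w23.png',im[:,:,::-1])"
```

```text
t 34.45 tcp [ 521.4 -336.7  160.4] rpy [1.798e+02 1.000e-01 9.280e+01] F [-0.7  0.7  0.5] w 63.9
 row [-0.001, -0.001, 0.146, 0.006, 0.004, 0.002] n>=1.2
```

View pics/w23.png

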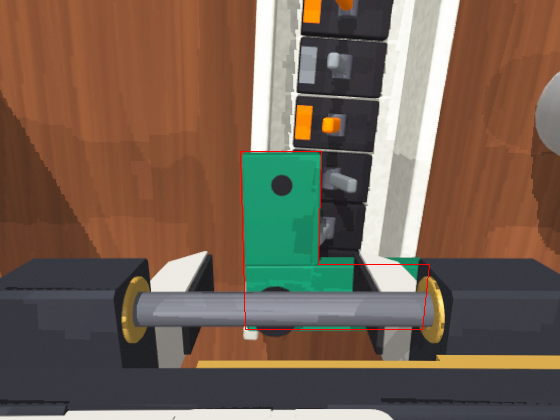

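The overlay matches R2. Descending and gripping.

Request:
{"api": "carry_out", "payload": {
  "moves": [-0.001,-0.001,0.06,0,0,0,0.7,-0.001,-0.001,0.12,0.006,0.004,0,0.7,-0.001,-0.001,0.146,0.006,0.004,0,0.65,-0.001,-0.001,0.146,0.006,0.004,0,0.65,-0.001,-0.001,0.146,0.006,0.004,0,0,-0.001,-0.001,0.146,0.006,0.004,0,0,-0.001,-0.001,0.146,0.006,0.004,0,0,-0.001,-0.001,0.146,0.006,0.004,0,0]
}}

```text
time: 35.3
tool_pos: [521.5, -337.8, 103.1]
tcp_rot: [3.14, 0.001, 1.619]
contact_force: [-1.6, 0.6, 4.5]
grip_width: 43.8
```

```bash
python3 -c "
from h import *
plan((521.2,-337.2,165,92.7),(500,-60,175,90))"
```

```text
t 35.3 tcp [ 521.5 -337.8  103.1] rpy [1.799e+02 1.000e-01 9.270e+01] F [-1.6  0.6  4.5] w 43.8
 row [0.001, -0.0, -0.155, 0.002, 0.002, 0.001] n>=1.2
 row [0.696, -0.02, -0.181, 0.002, 0.002, 0.091] n>=5.8
```

Request:
{"api": "carry_out", "payload": {
  "moves": [0,0,0,0,0,0,0,0,0,-0.07,0,0,0,0,0,0,-0.15,0,0,0,0,0.1,0,-0.18,0,0,0.05,0,0.696,-0.02,-0.181,0,0,0.09,0,0.696,-0.02,-0.181,0,0,0.09,0,0.696,-0.02,-0.181,0,0,0.09,0,0.696,-0.02,-0.181,0,0,0.09,0]
}}

```text
time: 36.1
tool_pos: [502.3, -96.4, 174.7]
tcp_rot: [3.141, 0.0, 1.571]
contact_force: [0.8, 0.5, -4.0]
grip_width: 44.1
```

```bash
python3 -c "
from h import *
plan((460,150,175,90),(420.5,386,165,90))"
```

```text
t 36.1 tcp [502.3 -96.4 174.7] rpy [180.   0.  90.] F [ 0.8  0.5 -4. ] w 44.1
 row [0.616, -0.105, -0.001, 0.001, 0.001, 0.0] n>=5.0
 row [1.206, -0.204, 0.024, 0.001, 0.001, 0.0] n>=9.8
```

Request:
{"api": "carry_out", "payload": {
  "moves": [0.9,-0.153,0,0,0,0,0,0.9,-0.153,0,0,0,0,0,0.9,-0.153,0,0,0,0,0,0.9,-0.153,0,0,0,0,0,0.9,-0.153,0,0,0,0,0,0.9,-0.153,0,0,0,0,0,0.9,-0.153,0,0,0,0,0,0.9,-0.153,0,0,0,0,0]
}}

```text
time: 36.9
tool_pos: [439.2, 267.5, 174.1]
tcp_rot: [-3.141, -0.001, 1.575]
contact_force: [-0.1, -1.2, -3.6]
grip_width: 43.7
```

```bash
python3 -c "
from h import *
plan((420.5,386,140,90))"
```

```text
t 36.9 tcp [439.2 267.5 174.1] rpy [-180.    -0.    90.2] F [-0.1 -1.2 -3.6] w 43.7
 row [0.296, -0.046, 0.086, -0.001, -0.001, 0.007] n>=2.5
```

Request:
{"api": "carry_out", "payload": {
  "moves": [0.296,-0.046,0.04,0,0,0.007,0,0.296,-0.046,0.04,0,0,0.007,0,0.296,-0.046,0.04,0,0,0.007,0,0.296,-0.046,0.086,0,0,0.007,0,0.296,-0.046,0.086,0,0,0.007,0,0.296,-0.046,0.086,0,0,0.007,0,0.296,-0.046,0.086,0,0,0.007,0,0.296,-0.046,0.086,0,0,0.007,0]
}}

```text
time: 37.7
tool_pos: [420.9, 385.5, 140.7]
tcp_rot: [3.141, -0.001, 1.57]
contact_force: [0.8, -0.2, -3.4]
grip_width: 43.8
```

```bash
python3 -c "
from h import *
plan((420.5,386,88,90))
c=get_calibration('wrist');im=capture('wrist').copy()
overlay(im,c,MAT+(15,15),180,64,(255,255,0))
cv2.imwrite('pics/w24.png',im[:,:,::-1])"
```

```text
t 37.7 tcp [420.9 385.5 140.7] rpy [ 1.80e+02 -1.00e-01  8.99e+01] F [ 0.8 -0.2 -3.4] w 43.8
 row [0.001, -0.001, 0.132, 0.0, -0.003, -0.002] n>=1.1
```

View pics/w24.png

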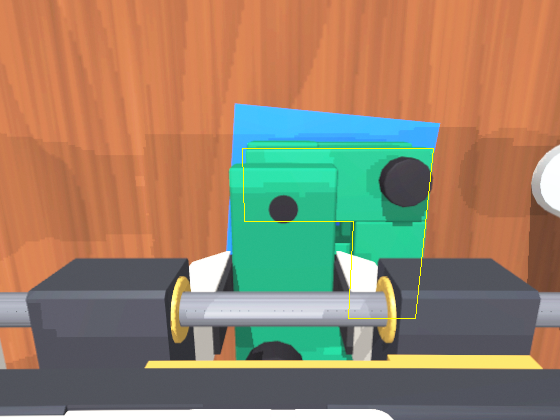

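Request:
{"api": "carry_out", "payload": {
  "moves": [0,0,0.04,0,0,0,0,0,0,0.08,0,0,0,0,0,0,0.11,0,0,0,0,0,0,0.132,0,0,0,0,0,0,0.132,0,0,0,0,0,0,0.132,0,0,0,0.75,0,0,0.132,0,0,0,0.75,0,0,0.132,0,0,0,0.75]
}}

```text
time: 38.55
tool_pos: [421.3, 385.9, 88.5]
tcp_rot: [3.14, -0.002, 1.57]
contact_force: [-0.2, -0.2, 0.7]
grip_width: 62.8
```

```bash
python3 -c "
from h import *
plan((420.5,386,180,90),(480,-20,220,90))"
```

```text
t 38.55 tcp [421.3 385.9  88.5] rpy [ 1.799e+02 -1.000e-01  9.000e+01] F [-0.2 -0.2  0.7] w 62.8
 row [0.001, -0.002, -0.229, 0.003, -0.004, -0.002] n>=1.8
 row [-1.014, 0.148, -0.331, 0.003, -0.004, -0.002] n>=8.6
```

Request:
{"api": "carry_out", "payload": {
  "moves": [0,0,-0.09,0,0,0,0.8,0,0,-0.18,0,0,0,0.9,0,0,-0.25,0,0,0,1,-0.5,0.1,-0.33,0,0,0,1,-0.98,0.148,-0.33,0,0,0,1,-0.98,0.148,-0.33,0,0,0,0.5,-0.98,0.148,-0.33,0,0,0,0,-0.98,0.148,-0.33,0,0,0,0]
}}

```text
time: 39.35
tool_pos: [459.2, 137.9, 210.4]
tcp_rot: [3.139, -0.002, 1.57]
contact_force: [1.1, 0.4, -0.4]
grip_width: 72.0
```

```bash
python3 -c "
from h import *
plan()
im=capture('top').copy();c=get_calibration('top')
crop(im[:,:,::-1],'pics/t25s.png',328,180,145,75,5)
overlay(im,c,MAT-(15,15),0,80)
overlay(im,c,MAT-rot(180)@(15,15),180,64,(255,255,0))
crop(im[:,:,::-1],'pics/t25.png',90,215,130,100,5)
im=capture('scene');crop(im[:,:,::-1],'pics/s25.png',280,90,130,100,5);crop(im[:,:,::-1],'pics/s25s.png',100,220,150,120,5)"
```

```text
t 39.35 tcp [459.2 137.9 210.4] rpy [ 1.798e+02 -1.000e-01  9.000e+01] F [ 1.1  0.4 -0.4] w 72.0
```

View pics/t25.png

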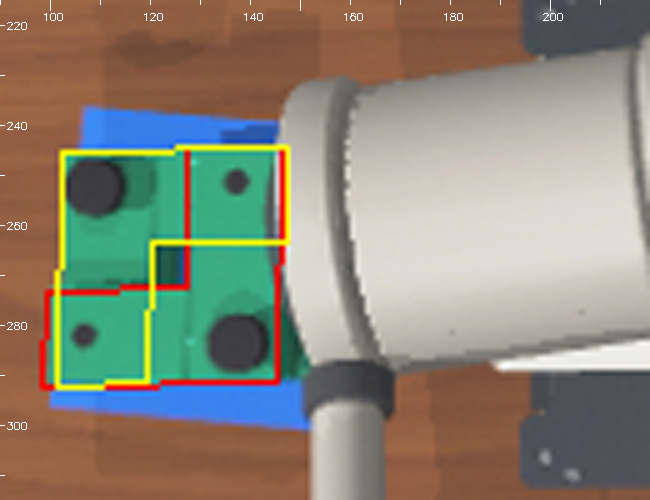

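View pics/s25.png

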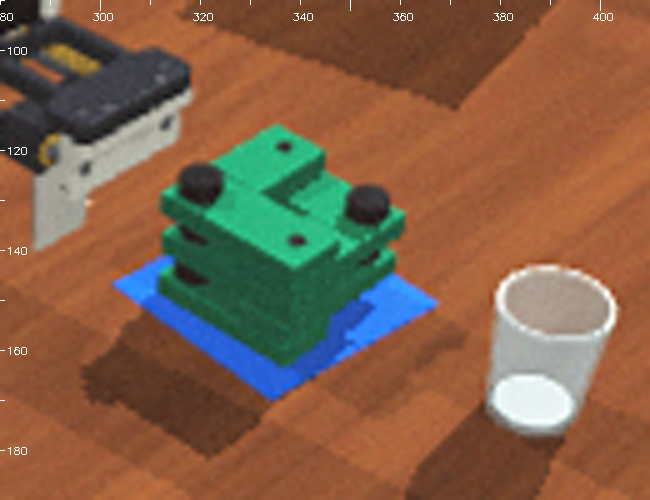

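View pics/t25s.png

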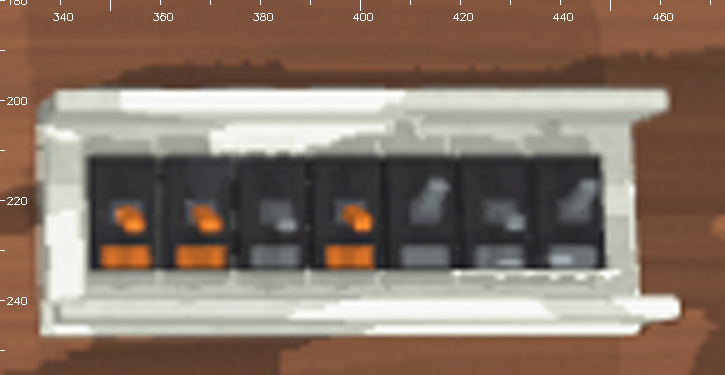

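View pics/s25s.png

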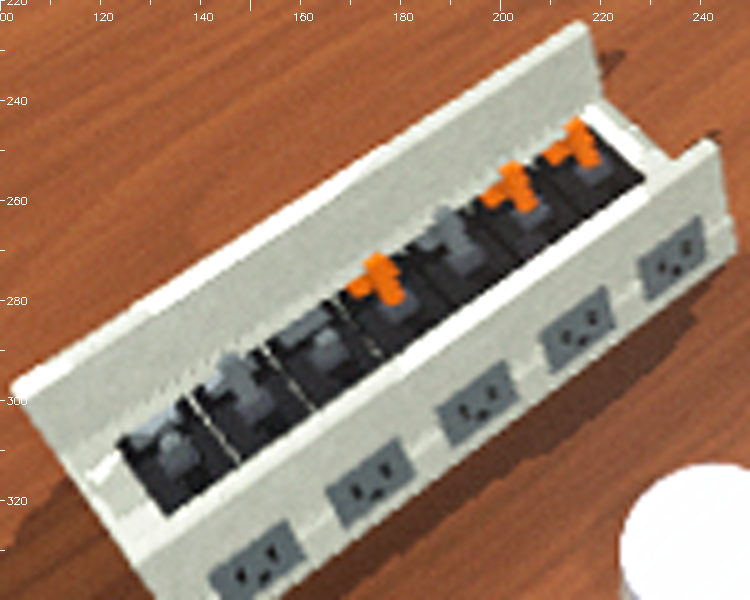

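The five-high pile is flat and aligned with its overlays. The strip row, from the +y end, is orange, orange, grey (off), orange, grey (on), grey (off), grey (on). I'll measure the row now. I also need to check that the closed fingers, 19 mm wide in the push direction, fit the 30 mm gap between the rail and a lever.

```bash
python3 - <<'E'
from h import *; from m0 import px
ct=get_calibration("top"); cs=get_calibration("scene")
B=onz(ct,px([(88,156),(606,156),(606,270),(88,270)],(328,180,5)),42)[:,:2]
print("bases",B.round(1).tolist())
x=(B[0]+B[1]-B[2]-B[3])/2; y=(B[0]+B[3]-B[1]-B[2])/2
print("size",np.linalg.norm(x),np.linalg.norm(y),"yaw",np.degrees(np.arctan2(*x[::-1])),np.degrees(np.arctan2(y[1],y[0]))-90,"c",B.mean(0))
T=px([(134,226),(211,224),(362,220)],(328,180,5)); S=px([(578,123),(513,168),(378,258)],(100,220,5))
print("tips",tri(ct,T,cs,S).round(1).tolist()); print(onz(ct,T,72).round(1).tolist())
r=onz(ct,px([(40,97),(668,98),(40,310),(680,308)],(328,180,5)),80); print(r[:,:2].round(1).tolist())
plan((555,-60,200,120),(555,-130,200,180))
E
```

```text
bases [[584.1, -146.4], [579.7, -398.2], [524.2, -394.8], [528.7, -144.5]]
size 55.457903454456584 251.12474230061025 yaw -2.7459747303159587 -1.0095049696692797 c [ 554.17429992 -270.95428892]
tips [[546.6, -163.1, 70.8, 0.0], [546.8, -199.7, 70.8, 0.7], [547.0, -270.9, 73.1, 1.6]]
[[546.5, -162.9, 72.0], [546.8, -199.2, 72.0], [547.5, -270.4, 72.0]]
[[607.4, -119.8], [601.9, -416.4], [507.2, -116.6], [502.7, -415.6]]
t 39.45 tcp [460.3 134.7 210.7] rpy [179.8  -0.   89.6] F [-0.2  1.2 -0.4] w 64.6
 row [-0.485, 0.24, 0.027, 0.007, 0.0, -1.014] n>=4.3
 row [-0.66, 0.241, 0.027, 0.007, 0.004, -3.014] n>=10.5
```

The base row comes out at 251 mm (252 expected), centred at (554.2, −271.0), with the strip at about −1° yaw. Tips are at y = −163, −199.5 and −271, about 71–73 mm up. Moving above the first orange toggle with the fingers shut and turning to 179°.

Request:
{"api": "carry_out", "payload": {
  "moves": [-0.6,0.17,0.02,0.005,0,-1,0,-0.6,0.17,0.02,0.005,0,-1,0,-0.6,0.17,0.02,0.005,0,-1,0,-0.6,0.17,0.02,0.005,0,-1,0,-0.6,0.17,0.02,0.005,0,-1,0,-0.6,0.17,0.02,0.005,0,-1,0,-0.6,0.17,0.02,0.005,0,-1,0,-0.6,0.17,0.02,0.005,0,-1,0]
}}

```text
time: 40.25
tool_pos: [526.5, -105.0, 202.6]
tcp_rot: [3.14, -0.0, 2.087]
contact_force: [-0.0, 1.0, -0.3]
grip_width: 2.5
```

```bash
python3 -c "
from h import *
plan((527.7,-163,170,149))"
```

```text
t 40.25 tcp [ 526.5 -105.   202.6] rpy [179.9  -0.  119.6] F [-0.   1.  -0.3] w 2.5
 row [-0.128, -0.069, 0.081, 0.002, -0.0, -0.982] n>=3.4
```

Request:
{"api": "carry_out", "payload": {
  "moves": [-0.128,-0.069,0.081,0,0,-0.98,0,-0.128,-0.069,0.081,0,0,-0.98,0,-0.128,-0.069,0.081,0,0,-0.98,0,-0.128,-0.069,0.081,0,0,-0.98,0,-0.128,-0.069,0.081,0,0,-0.98,0,-0.128,-0.069,0.081,0,0,-0.98,0,-0.128,-0.069,0.081,0,0,-0.98,0,-0.128,-0.069,0.081,0,0,-0.98,0]
}}

```text
time: 41.05
tool_pos: [527.9, -162.6, 170.3]
tcp_rot: [3.14, 0.0, 2.6]
contact_force: [0.5, 0.6, 0.7]
grip_width: 0.4
```

```bash
python3 -c "
from h import *
plan((527.7,-163,130,179))"
```

```text
t 41.05 tcp [ 527.9 -162.6  170.3] rpy [179.9   0.  148.9] F [0.5 0.6 0.7] w 0.4
 row [-0.0, -0.001, 0.101, 0.002, 0.001, -1.002] n>=3.5
```

Request:
{"api": "carry_out", "payload": {
  "moves": [0,0,0.02,0,0,-0.3,0,0,0,0.05,0,0,-0.6,0,0,0,0.101,0,0,-1,0,0,0,0.101,0,0,-1,0,0,0,0.101,0,0,-1,0,0,0,0.101,0,0,-1,0,0,0,0.101,0,0,-1,0,0,0,0.101,0,0,-1,0]
}}

```text
time: 41.85
tool_pos: [528.2, -162.6, 130.4]
tcp_rot: [3.141, 0.002, 3.122]
contact_force: [0.3, 0.1, -0.3]
grip_width: 0.4
```

```bash
python3 -c "
from h import *
plan((527.7,-163,84,179))
im=capture('wrist');cv2.imwrite('pics/w26.png',im[:,:,::-1])
im=capture('scene');crop(im[:,:,::-1],'pics/s26.png',150,160,130,110,5)"
```

```text
t 41.85 tcp [ 528.2 -162.6  130.4] rpy [1.800e+02 1.000e-01 1.789e+02] F [ 0.3  0.1 -0.3] w 0.4
 row [0.001, -0.001, 0.116, 0.001, 0.004, -0.004] n>=0.9
```

View pics/w26.png

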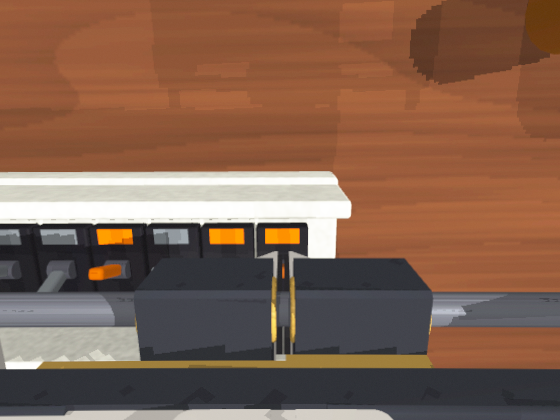

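View pics/s26.png

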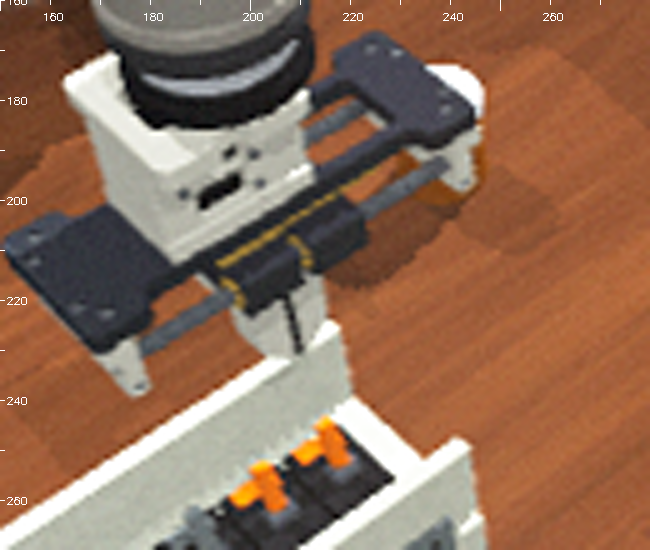

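The shut fingers are narrow wedges and look able to fit. Descending slowly into the gap, watching the force.

Request:
{"api": "carry_out", "payload": {
  "moves": [0.001,-0.001,0.03,0,0,0,0,0.001,-0.001,0.06,0,0.002,0,0,0.001,-0.001,0.08,0,0.002,0,0,0.001,-0.001,0.09,0,0.003,0,0,0.001,-0.001,0.1,0,0.003,0,0,0.001,-0.001,0.1,0,0.003,0,0,0.001,-0.001,0.1,0,0.003,0,0,0.001,-0.001,0.1,0,0.003,0,0]
}}

```text
time: 42.75
tool_pos: [528.0, -163.1, 90.6]
tcp_rot: [3.141, 0.001, 3.123]
contact_force: [0.3, -1.2, 0.5]
grip_width: 0.6
```

```bash
python3 -c "
from h import *
plan((527.7,-163,81,179))
im=capture('scene');crop(im[:,:,::-1],'pics/s27.png',150,180,130,110,5)"
```

```text
t 42.75 tcp [ 528.  -163.1   90.6] rpy [180.    0.  178.9] F [ 0.3 -1.2  0.5] w 0.6
 row [0.001, 0.0, 0.024, 0.001, 0.001, -0.003] n>=0.2
```

View pics/s27.png

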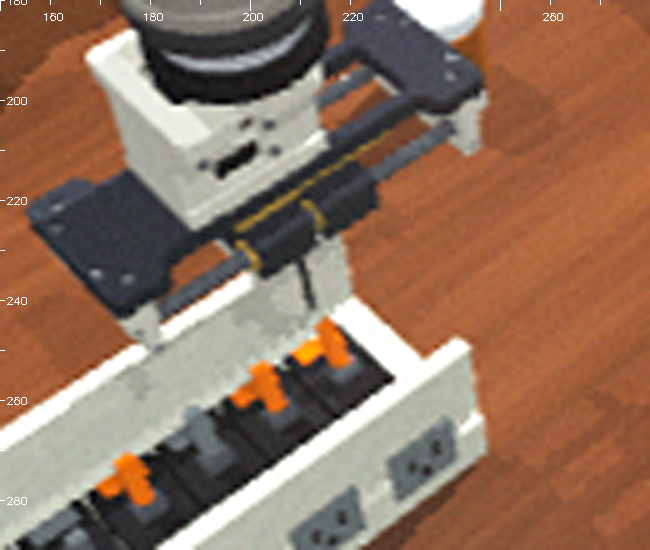

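No contact with the rail. Going to tip height of about 63, then pushing slowly.

Request:
{"api": "carry_out", "payload": {
  "moves": [0,0,0.012,0,0,0,0,0,0,0.025,0,0,0,0,0,0,0.025,0,0,0,0,0,0,0.025,0,0,0,0,-0.01,0,0.025,0,0,0,0,-0.02,0,0.025,0,0,0,0,-0.03,0,0.025,0,0,0,0,-0.03,0,0.025,0,0,0,0]
}}

```text
time: 43.6
tool_pos: [540.0, -163.2, 80.8]
tcp_rot: [3.141, -0.0, 3.123]
contact_force: [-2.7, 0.6, 2.9]
grip_width: 0.5
```

```bash
python3 -c "
from h import *
plan((549.7,-163,81,179),(551.7,-163,81,179))
im=capture('scene');crop(im[:,:,::-1],'pics/s28.png',150,180,130,110,5)"
```

```text
t 43.6 tcp [ 540.  -163.2   80.8] rpy [180.   -0.  178.9] F [-2.7  0.6  2.9] w 0.5
 row [-0.024, 0.001, -0.001, 0.001, -0.0, -0.003] n>=0.2
 row [-0.029, 0.001, -0.001, 0.001, -0.0, -0.003] n>=0.2
```

View pics/s28.png

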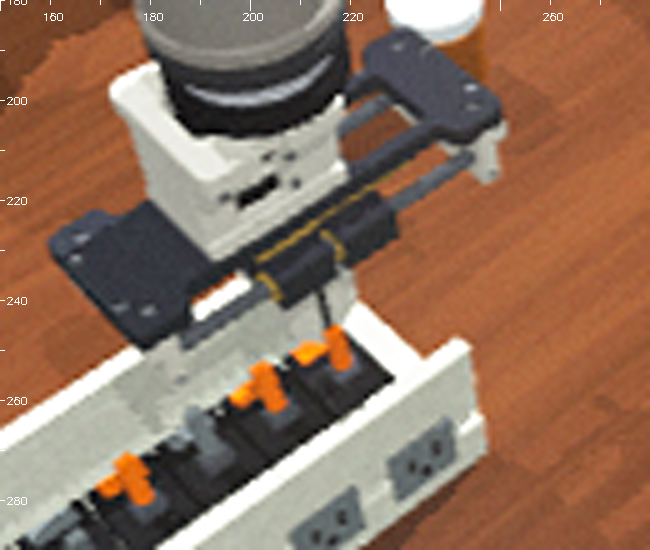

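Request:
{"api": "carry_out", "payload": {
  "moves": [-0.006,0,0,0,0,0,0,-0.012,0,0,0,0,0,0,-0.018,0,0,0,0,0,0,-0.024,0,0,0,0,0,0,-0.029,0,0,0,0,0,0,-0.029,0,0,0,0,0,0,-0.029,0,0,0,0,0,0,-0.029,0,0,0,0,0,0]
}}

```text
time: 44.45
tool_pos: [550.0, -163.3, 80.5]
tcp_rot: [3.141, -0.004, 3.123]
contact_force: [-9.2, -0.8, 5.4]
grip_width: 0.6
```

```bash
python3 -c "
from h import *
plan((553.7,-163,81,179))
im=capture('scene');crop(im[:,:,::-1],'pics/s29.png',150,180,130,110,5)"
```

```text
t 44.45 tcp [ 550.  -163.3   80.5] rpy [179.9  -0.2 178.9] F [-9.2 -0.8  5.4] w 0.6
 row [-0.009, 0.001, -0.001, 0.002, -0.007, -0.002] n>=0.1
```

View pics/s29.png

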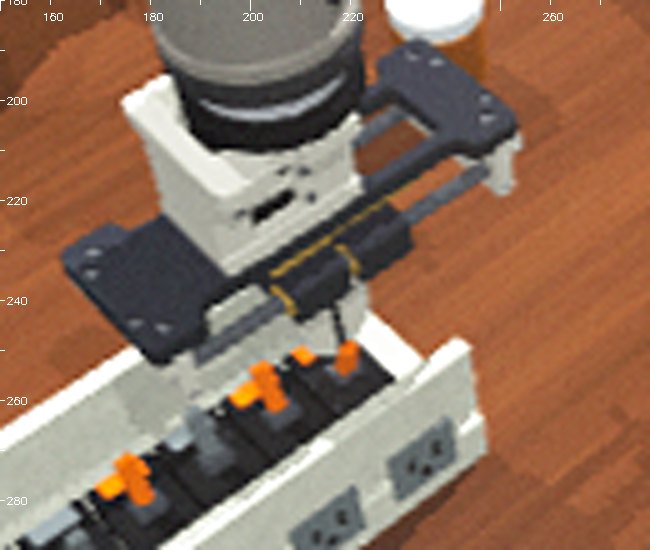

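Force reached 9 N with the finger face where the lever's stop should be, so the first lever is on. Backing off, lifting, and going to the second orange.

Request:
{"api": "carry_out", "payload": {
  "moves": [0.03,0,0,0,0,0,0,0.056,0,0,0,0,0,0,0.056,0,0,0,0,0,0,0.056,0,-0.05,0,0,0,0,0.056,0,-0.09,0,0,0,0,0.056,-0.03,-0.09,0,0,0,0,0.058,-0.09,-0.09,0,0,0,0,0.058,-0.09,-0.09,0,0,0,0]
}}

```text
time: 45.3
tool_pos: [526.5, -201.8, 116.0]
tcp_rot: [-3.141, -0.003, 3.121]
contact_force: [1.0, 0.1, -0.6]
grip_width: 0.5
```

```bash
python3 -c "
from h import *
plan((527.1,-199.2,81,179))
im=capture('scene');crop(im[:,:,::-1],'pics/s30.png',130,180,130,110,5)"
```

```text
t 45.3 tcp [ 526.5 -201.8  116. ] rpy [-1.800e+02 -1.000e-01  1.788e+02] F [ 1.   0.1 -0.6] w 0.5
 row [-0.002, 0.007, 0.087, -0.001, -0.005, -0.006] n>=0.7
```

View pics/s30.png

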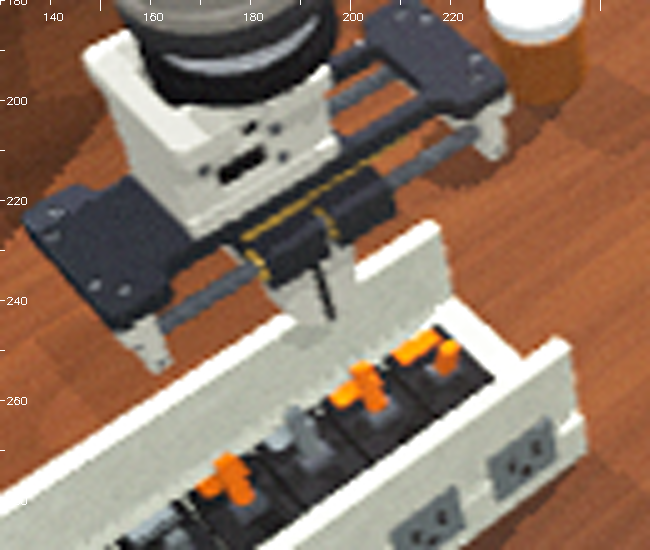

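The first lever clearly leans away now. Descending for the second.

Request:
{"api": "carry_out", "payload": {
  "moves": [-0.002,0.007,0,0,-0.004,-0.005,0,-0.002,0.007,0.01,0,-0.004,-0.005,0,-0.002,0.007,0.03,0,-0.004,-0.005,0,-0.002,0.007,0.05,0,-0.004,-0.005,0,-0.002,0.007,0.07,0,-0.004,-0.005,0,-0.002,0.007,0.088,0,-0.004,-0.005,0,-0.002,0.007,0.088,0,-0.004,-0.005,0,-0.002,0.007,0.088,0,-0.004,-0.005,0]
}}

```text
time: 46.15
tool_pos: [526.9, -197.6, 80.3]
tcp_rot: [3.14, -0.002, 3.123]
contact_force: [0.0, -0.2, -0.4]
grip_width: 0.4
```

```bash
python3 -c "
from h import *
plan((551.1,-199.2,81,179))"
```

```text
t 46.15 tcp [ 526.9 -197.6   80.3] rpy [ 1.799e+02 -1.000e-01  1.790e+02] F [ 0.  -0.2 -0.4] w 0.4
 row [-0.061, -0.003, -0.002, 0.002, -0.003, -0.001] n>=0.5
```

Request:
{"api": "carry_out", "payload": {
  "moves": [-0.012,-0.003,0,0,0,0,0,-0.022,-0.003,0,0,0,0,0,-0.032,-0.003,0,0,0,0,0,-0.042,-0.003,0,0,0,0,0,-0.052,-0.003,0,0,0,0,0,-0.06,-0.003,0,0,0,0,0,-0.062,-0.003,0,0,0,0,0,-0.062,-0.003,0,0,0,0,0]
}}

```text
time: 46.95
tool_pos: [550.0, -198.9, 80.3]
tcp_rot: [3.139, -0.006, 3.124]
contact_force: [-9.0, 1.2, 4.6]
grip_width: 0.6
```

```bash
python3 -c "
from h import *
plan((551.1,-199.2,81,179))"
```

```text
t 46.95 tcp [ 550.  -198.9   80.3] rpy [179.9  -0.4 179. ] F [-9.   1.2  4.6] w 0.6
 row [-0.003, -0.001, -0.002, 0.004, -0.012, -0.001] n>=0.0
```

Same stop force (9 N). Backing off and moving to the third orange.

Request:
{"api": "carry_out", "payload": {
  "moves": [0.03,0,0,0,0,0,0,0.057,0,0,0,0,0,0,0.057,0,0,0,0,0,0,0.057,0,-0.05,0,0,0,0,0.057,0,-0.09,0,0,0,0,0.057,-0.06,-0.1,0,0,0,0,0.057,-0.18,-0.1,0,0.01,0,0,0.057,-0.18,-0.1,0,0.01,0,0]
}}

```text
time: 47.75
tool_pos: [527.2, -275.8, 121.1]
tcp_rot: [-3.14, -0.008, 3.12]
contact_force: [-0.3, -0.3, -0.4]
grip_width: 0.3
```

```bash
python3 -c "
from h import *
get_obs();capture('wrist')
plan((525.8,-270.8,81,179))
im=capture('scene');crop(im[:,:,::-1],'pics/s31.png',110,190,150,110,5)"
```

```text
t 47.8 tcp [ 526.8 -273.2  120.6] rpy [180.   -0.6 178.8] F [-0.2  1.   0.7] w 0.6
 row [0.002, 0.006, 0.099, 0.002, -0.019, -0.007] n>=0.8
```

View pics/s31.png

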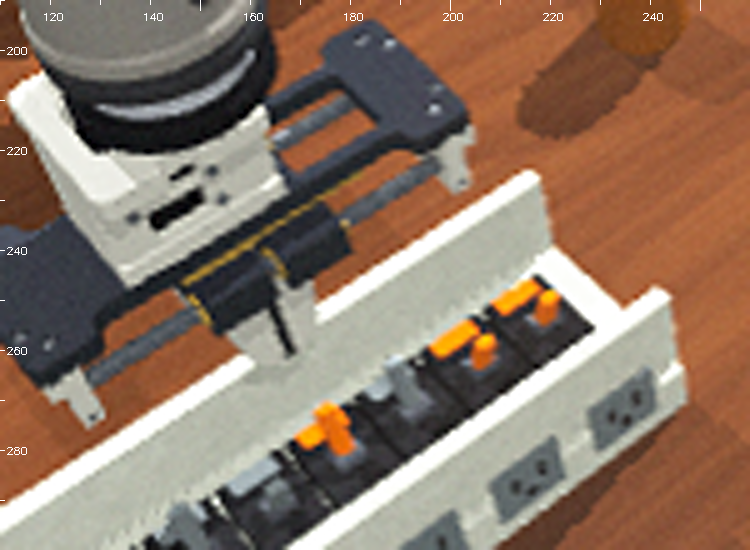

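Two are on. Settling over the third and descending.

Request:
{"api": "carry_out", "payload": {
  "moves": [0.002,0.006,0,0,-0.019,-0.007,0,0.002,0.006,0,0,-0.019,-0.007,0,0.002,0.006,0.02,0,-0.019,-0.007,0,0.002,0.006,0.05,0,-0.019,-0.007,0,0.002,0.006,0.08,0,-0.019,-0.007,0,0.002,0.006,0.099,0,-0.019,-0.007,0,0.002,0.006,0.099,0,-0.019,-0.007,0,0.002,0.006,0.099,0,-0.019,-0.007,0]
}}

```text
time: 48.65
tool_pos: [525.3, -269.0, 80.3]
tcp_rot: [3.139, -0.001, 3.125]
contact_force: [-0.2, 0.2, 0.2]
grip_width: 0.3
```

```bash
python3 -c "
from h import *
plan((549.8,-270.8,81,179))"
```

```text
t 48.65 tcp [ 525.3 -269.    80.3] rpy [ 1.799e+02 -1.000e-01  1.791e+02] F [-0.2  0.2  0.2] w 0.3
 row [-0.061, -0.003, -0.002, 0.005, -0.003, 0.002] n>=0.5
```

Request:
{"api": "carry_out", "payload": {
  "moves": [-0.012,-0.003,0,0,0,0,0,-0.022,-0.003,0,0,0,0,0,-0.032,-0.003,0,0,0,0,0,-0.042,-0.003,0,0,0,0,0,-0.052,-0.003,0,0,0,0,0,-0.06,-0.003,0,0,0,0,0,-0.062,-0.003,0,0,0,0,0,-0.062,-0.003,0,0,0,0,0]
}}

```text
time: 49.45
tool_pos: [548.7, -270.5, 80.5]
tcp_rot: [3.138, -0.005, 3.125]
contact_force: [-8.9, -0.3, 4.4]
grip_width: 0.6
```

```bash
python3 -c "
from h import *
plan((549.8,-270.8,81,179))"
```

```text
t 49.45 tcp [ 548.7 -270.5   80.5] rpy [179.8  -0.3 179.1] F [-8.9 -0.3  4.4] w 0.6
 row [-0.003, -0.001, -0.001, 0.006, -0.01, 0.003] n>=0.0
```

Third at its stop as well. Backing off, lifting away from the strip, and moving clear for the final checks.

Request:
{"api": "carry_out", "payload": {
  "moves": [0.03,0,0,0,0,0,0,0.057,0,0,0,0,0,0,0.057,0,0,0,0,0,0,0.057,0,-0.07,0,0,0,0,0.057,0,-0.17,0,0,0,0,0.057,0,-0.27,0,0,0,0,0.2,0,-0.35,0,0,0,0,0.2,0,-0.35,0,0,0,0]
}}

```text
time: 50.25
tool_pos: [468.6, -270.2, 224.2]
tcp_rot: [3.142, -0.002, 3.125]
contact_force: [-0.7, 0.8, -0.6]
grip_width: 0.8
```

```bash
python3 -c "
from h import *
capture('wrist');plan()
im=capture('top').copy();c=get_calibration('top')
cv2.imwrite('pics/t32.png',im[:,:,::-1]);crop(im[:,:,::-1],'pics/t32s.png',328,180,145,75,5)
im=capture('scene');cv2.imwrite('pics/s32.png',im[:,:,::-1]);crop(im[:,:,::-1],'pics/s32s.png',100,220,150,120,5);crop(im[:,:,::-1],'pics/s32p.png',280,90,130,100,5)"
```

```text
t 50.3 tcp [ 467.8 -270.2  224.2] rpy [ 1.80e+02 -1.00e-01  1.79e+02] F [-0.6  0.2  0.3] w 0.7
```

View pics/t32.png

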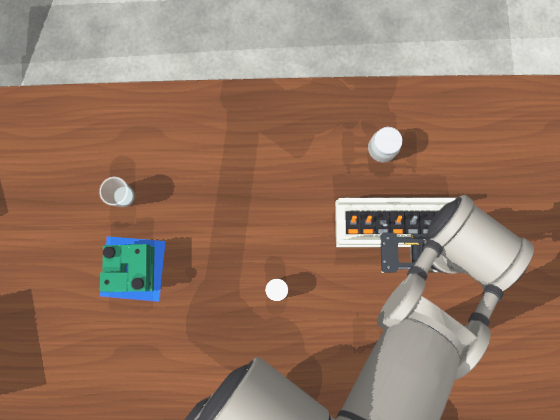

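View pics/s32.png

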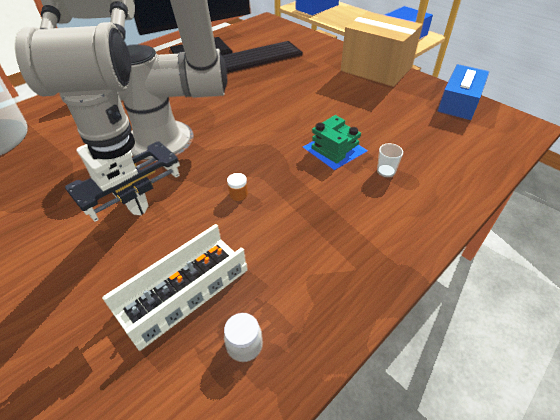

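View pics/s32s.png

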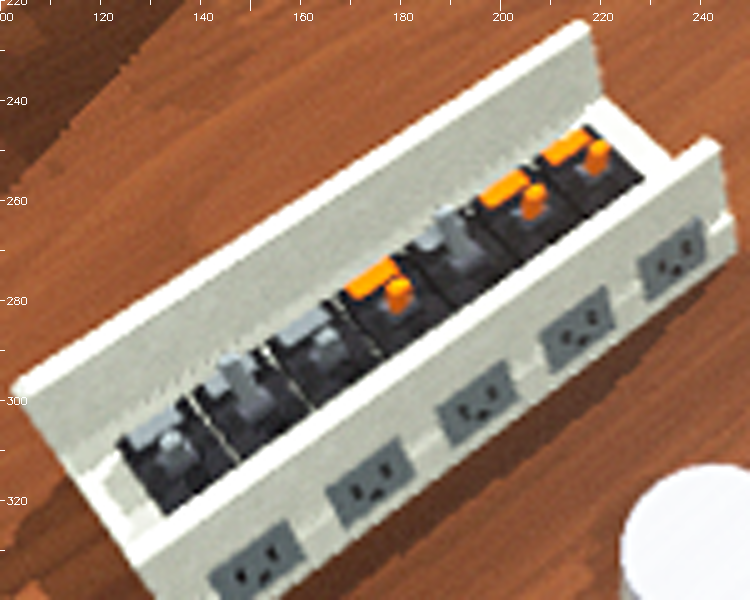

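View pics/s32p.png

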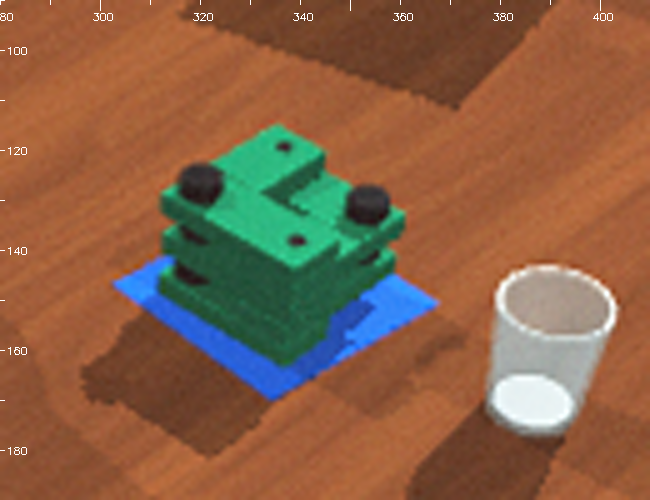

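View pics/t32s.png

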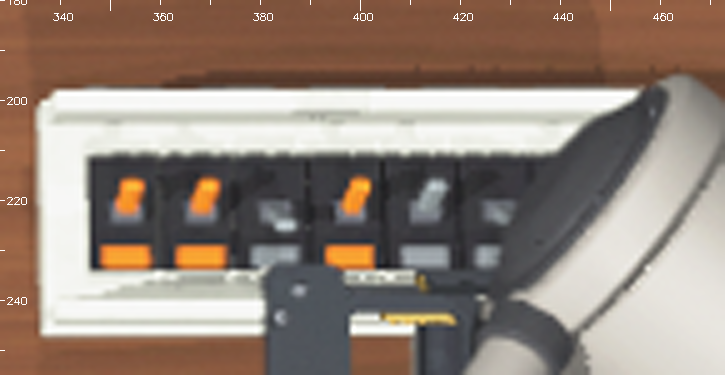

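All three oranges lean away, the greys are unchanged, and the pile is flat. One numeric check before handing in.

```bash
python3 - <<'E'
from h import *; from m0 import px,fit
ct=get_calibration("top"); cs=get_calibration("scene")
p=onz(ct,[(276.6,289.5)],62)[0]; print("pot",p.round(0),"from mat",np.linalg.norm(p[:2]-MAT).round(0))
print("pot tri",tri(ct,[(276.6,289.5)],cs,[(237,180.5)]).round(1))
t=onz(ct,px([(131,184),(207,184),(358,184)],(328,180,5)),72); print("tips",t.round(1).tolist())
for q in t: 
    x=q[0]-(554.3+.0175*(q[1]+271)); print("lean x",x.round(1),"angle",(0.35+np.arcsin(np.clip(x/30,-1,1))).round(2))
im=cv2.imread("pics/t32.png"); overlay(im,ct,MAT-(15,15),0,80,(0,0,255)); overlay(im,ct,MAT+(15,15),180,64,(0,255,255)); crop(im,"pics/t33.png",90,225,90,85,6)
E
```

```text
pot [399.  23.  62.] from mat 365.0
pot tri [[398.3  22.4  54.4   0.5]]
tips [[566.4, -162.2, 72.0], [565.8, -198.0, 72.0], [564.6, -269.4, 72.0]]
lean x 10.2 angle 0.7
lean x 10.2 angle 0.7
lean x 10.2 angle 0.7
```

View pics/t33.png

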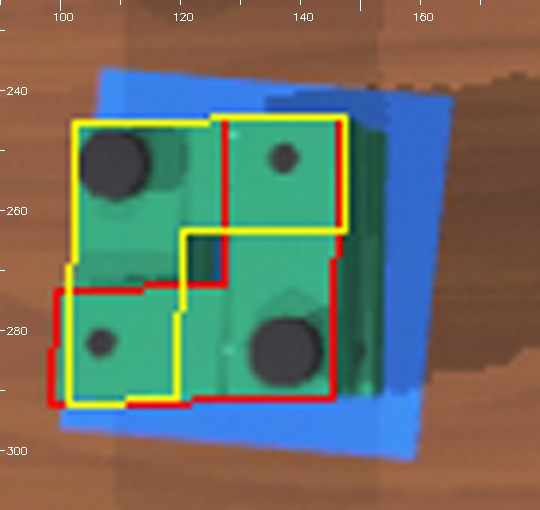

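```bash
python3 -c "
from h import *
print(close_job())"
```

```text
the job is handed in; nothing more can be done
None
```

The job is handed in at about 51 s on the robot's clock, with every part of the task done as far as my last checks show. No verdict is reported.

**What I did**
- **Pot:** I moved it off the mat and stood it upright on the bench.
- **Pile:** I stacked all five plates that were there on the mat, bossed face up, each turned half a turn from the one beneath it.
- **Toggles:** I pushed the three orange toggles over away from the robot. Each push ended at about 9 N, where the lever's stop should be.

**One mishap:** the grip slackened while holding the second plate, which swung to hang almost vertical. I set its edge on free bench, let it fall boss up, measured it again, then re-gripped and placed it.

**Last checks**
- **Pile:** it looks flat, and the outlines of the top two plates match their targets in the top view.
- **Toggles:** the orange levers read about 0.70 rad. The grey levers look unmoved in the scene view.
- **Pot:** it stands upright about 365 mm from the mat's centre.
- **Bystanders:** the jar and beaker look to be where they started.
- **Robot:** it is clear of everything.

**Disagreements:** triangulating the pot's lid gave 54–58 mm instead of 62 mm, which I put down to misreading pixels on a round lid. One wrist picture taken while the arm was still settling was off by about 8 mm, and a retake matched.

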